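# Clamp a specimen cup in the bench shaker

### The job

The orange-capped specimen cup is already standing in the shaker's nest; clamp it ready for shaking. Wind the clamp spindle down with its lever open until the rubber foot sits snugly on the cap, a light hand-tight press, and then fold the lever all the way over until it lies flat and locks the clamp. Leave the cup upright in its nest, do not crush it, and do not disturb the bottles and the vial round about.

Things in the scene. Friction and masses are not known exactly. Their poses are not given: they have to be found in the camera images.
- shaker: Bench shaker, fixed: white housing 150 x 170 x 40 mm, aluminium platform, black nest ring, two steel columns 112 mm apart carrying an aluminium bridge (144 x 30 mm, top 176 mm above the bench; dome nuts on it to 188 mm) with the clamp spindle through its middle. Origin on the bench under its centre, on the spindle's axis; its x points away from the control strip, its y along the bridge.
- spindle: Vertical clamp screw, its pin 202 to 208 mm up at first; collar 27 mm wide. Origin: the lever's cross pin, on the screw's axis. Turns with its lever; clockwise from above lowers it 5 mm a turn; stays where left. Its rubber foot (36 mm disc) starts 2 to 11 mm above the cap, differently set each time: feel for it. The open lever points along its -x and folds over to its +x.
- lever_end (a point): Middle of the free end of the clamp lever, 72 mm from the cross pin. The outer 46 mm is a black grip 16 mm wide and 8.5 mm thick, the rest a steel arm 11 mm wide. Pushed sideways 45 mm from the axis, the lever goes round with 1 to 2 N while the foot is free; once the foot bears, the drag grows (about 15 N on the cap per further quarter turn) and 4 to 8 N means snug.
- lever (a joint): Fold of the lever in rad. 0: open, 35 degrees above level, on the spindle's -x side (starts at 0 to 0.25). 0.96: upright. 2.53: closed, lying level on the +x side at pin height. Stiff, stays where left; closing it drives the foot down 3 mm and takes roughly 3 to 6 N at the lever's end when the spindle is snug. It does not turn the spindle.
- cup: Loose specimen cup with orange screw cap, 70 mm high, cap 59 mm wide, full (about 0.15 kg), in the nest under the foot. Origin at the centre of its underside, 57 mm above the bench; its top is 127 mm up. It should bear 4 to 45 N when snug, about 33 to 95 N once clamped, never over 120 N.
- vial_green: Loose bystander: white and green vial, 35 mm wide, 80 mm high, left front of the shaker. Origin at the centre of its underside.
- dropper: Loose bystander: clear dropper bottle, 33 mm wide, 82 mm high, left of the shaker. Origin at the centre of its underside.
- lugol: Loose bystander: small bottle with black cap, 33 mm wide, 74 mm high, right front of the shaker. Origin at the centre of its underside.
Not all that is in view belongs to the job. Of the things like the cup, leave any that is yellow; of the rest the smaller one is meant.

How it is judged (in metres and radians):
On the way:
1. with the lever still open, the foot is screwed down snug on the cap (contact force between spindle and cup between 4 and 45 N and value of joint lever below 0.6 rad), for 0.2 s.
At the end, for the whole second after the job is handed in: the lever is folded flat (within 0.1 rad of closed), the foot presses the cup with 33 to 95 N, and the cup stands upright (within 3.5 degrees), centred under the spindle within 6 mm, on the floor of its nest and at rest (value of joint lever above 2.43 rad and contact force between spindle and cup between 33 and 95 N and angle between cup's own z axis and vertical below 0.06 rad and horizontal distance between cup and spindle below 0.006 m and z of cup in the frame of shaker below 0.061 m and linear speed of cup below 0.02 m/s); the robot touches nothing.
It fails at once if the cup is crushed (foot presses with over 120 N) (contact force between spindle and cup above 120 N).
It fails at once if a bystander bottle or vial is moved over 25 mm (distance of any of vial_green, dropper, lugol from where it was at the start of the episode above 0.025 m).
It also fails if it takes over 64 s, if anything falls off the work surface, if the arm or the gripper's body presses on something with over 40 N, if the wrist force passes 120 N, or if a joint passes its speed limit or range.

### The arm

A 6-joint arm with a two-finger parallel gripper is mounted at the origin on a cart in front of the work surface, level with it; the furniture and walls round the work are solid. World frame = base frame: x ahead of the robot, y to its left, z up, the work surface at z = 0. Lengths are in m, angles in degrees, forces in N, time in s.
With the tool pointing down it reaches from about 0.2 to 0.875 m from the base axis. Payload 3.4 kg.
Tool frame: the origin (TCP) lies on the centre line of the jaws, within the pads' length; the fingertips stand 22 mm ahead of it and the grasp point (between the pads) lies 3 mm ahead of it; x points along the fingers, y is the direction in which the jaws open and shut, and the axes are right-handed (so a half turn about x gives the same grasp; the last joint's range is limited). The gripper opens to 94 mm and grips with 3 to 60 N. Pads are 16 mm wide; open, the fingers measure 119 mm over their backs; the gripper's body (75 mm by 177 mm) begins 78 mm behind the grasp point.
Start: joints at [63.255, 15.808, 86.224, -0, 77.962, -6.933], TCP at [0.195, 0.541, 0.191] pointing down, gripper open.
Joint ranges: [-165.64, 165.64], [-43.16, 119.46], [12.63, 154.43], [-67.54, 247.53], [6.08, 155.33], [-154.97, 154.97]. Speed limits (degrees/s): [147.25, 147.25, 180, 180, 180, 180].

### API

Orientations are given as [roll, pitch, yaw] about the fixed x, y, z axes, in that order (R = Rz(yaw) Ry(pitch) Rx(roll)).
In Python, from rig import r gives the robot as it stands. The module is installed in compiled form; this text tells all that it offers.
- The arm moves only by the tool move_arm, never from a script. Its argument "moves" is one flat list of numbers, 4 for each row, row after row: the shift along the tool's x, y, z in cm, then the turn about the tool's x in degrees. In form: [tx, ty, tz, twist, tx, ty, tz, twist, ...]. A call has exactly 5 rows; each row shifts and turns the pose as measured when the row begins, along the tool's axes as they then stand; what a row does not reach is not made up. A row lasts 1/8 s, in which the tool goes at most 62.5 mm and 10.7 degrees, less where a joint would pass 70% of its speed; a pose out of reach is approached as far as the arm can. A call is refused whole if a number of a shift passes 6.25 or a number of a turn 10.7, either way. A call with a gripper value outside its range is refused whole. "claw" is the gripper command: -1 is shut, 1 is fully open, values between are in proportion, set as the call begins (left out, the last holds). The fingers move at their own pace and stop on an object; the grip force is fixed at half the most. Time passes only in rows, so rows that do not move let the fingers close, or fill a call up. It gives the time, the measured TCP pose, the force and the opening at its end, in the units of the state.
- r.sense(): the state, without advancing time (a new reading comes with each control period).
- r.read_camera(name): name is "scene" or "top" or "wrist"; returns (picture, depth): 400x640x3 uint8, red, green, blue; 400x640 float32, m along the optical axis (not along the pixel's ray), 0 where there is no reading.
- r.camera_params(name): a dict with "fov_y" (degrees; the focal length in pixels is half the picture's height over the tangent of half this angle, whatever the lens; pixels are square), "cx", "cy" (the principal point, pixels), "k1" (the pictures are not rectified: a ray, as slopes to the right and down, at radius r is drawn at 1 + k1 r^2 times it, then the intrinsics apply), "rvec" (rotation vector, rad) and "tvec" (3), from world to camera coordinates, as OpenCV has them. Camera axes: x right, y down, z forward; pixel columns grow to the right and rows downward; lengths in m; the calibration is good to about 2 mm. A picture is of the moment at which its call begins: read the wrist's pose just before it. camera_params takes no time and is no camera call; for the wrist camera it gives the pose at the moment of the call.
- r.sign_off(): hands the job in, once; it reports no verdict.
The state is a dict: "time_s": time; "qpos": joint angles; "dq": joint speeds; "tau": joint torques, N m; "tool_pos": TCP position; "orientation": TCP orientation; "ft_force": force on the tool from outside, world axes, zero at the start; "moment": the same for the moment, N m; "grip_width": finger opening in m.
Only numpy, scipy, OpenCV 4.12 (cv2) and the standard library are available. Lean on these libraries where they do the work, as an engineer would, in place of code of your own. Each camera call takes 0.05 s, during which the arm holds its last target.

## Working session

There is one attempt and no reset: what is moved stays moved. The work goes in short steps, Python scripts to look and compute and a tool call to move; the robot and the scene stay as the last step left them, time stands still between calls to the robot, and variables do not carry over. Pictures are saved under pics/ and viewed, and the job is handed in when it is done.

Besides the shell and the picture viewer there is one more tool, called after "Emit:" as name(argument=value, ...) on one line, values as JSON. move_arm: Moves the arm, as the interface text tells. Its arguments: {"type":"object","properties":{"moves":{"type":"array","items":{"type":"number"}},"claw":{"type":"number"}},"required":["moves"]}

```bash
mkdir -p pics; ls; python3 - <<'E'
from rig import r
import cv2
print(r.sense())
for n in ["scene","top","wrist"]:
    p=r.camera_params(n);print(n,p)
    im,d=r.read_camera(n)
    cv2.imwrite(f"pics/{n}0.png",im[:,:,::-1])
    import numpy as np; np.save(f"pics/{n}0.npy",d)
E
```

```text
pics
{'time_s': 0.0, 'qpos': array([ 6.32535350e+01,  1.58467114e+01,  8.62927065e+01, -1.31524324e-03,
        7.79635029e+01, -6.93262758e+00]), 'dq': array([ 0.05207812,  0.09852949, -0.07680991, -0.07603225,  0.10252234,
       -0.03061067]), 'tau': array([ 3.90297297e-03, -4.04574716e+01, -2.37233806e+01,  7.05821486e-02,
        3.47045122e-02, -1.54057348e-04]), 'tool_pos': array([0.19464975, 0.54042448, 0.19003133]), 'orientation': array([ -96.21684389,   89.89707121, -116.03040584]), 'ft_force': array([0.462177  , 0.70737728, 0.11592705]), 'moment': array([-0.00158957, -0.00259051, -0.02058414]), 'grip_width': 0.09399001472165566}
scene {'fov_y': 52.687891417935056, 'cx': 324.1964065119506, 'cy': 199.92126515061418, 'k1': 0.014287278020486382, 'rvec': array([ 1.910629  , -0.734988  ,  0.48919351]), 'tvec': array([-0.29353467,  0.27424231,  0.69598662])}
top {'fov_y': 53.55128557839932, 'cx': 318.9570919738845, 'cy': 195.93092486572118, 'k1': -0.08285791702162476, 'rvec': array([ 2.14628676, -2.10398187,  0.20655785]), 'tvec': array([0.06423259, 0.48354242, 1.1253767 ])}
wrist {'fov_y': 63.50236618538036, 'cx': 317.1740010519489, 'cy': 205.88295304092665, 'k1': -0.06447442621605574, 'rvec': array([-2.39214298, -1.68122666, -0.21461528]), 'tvec': array([-0.57430887, -0.02660471,  0.39168881])}
```

View pics/scene0.png

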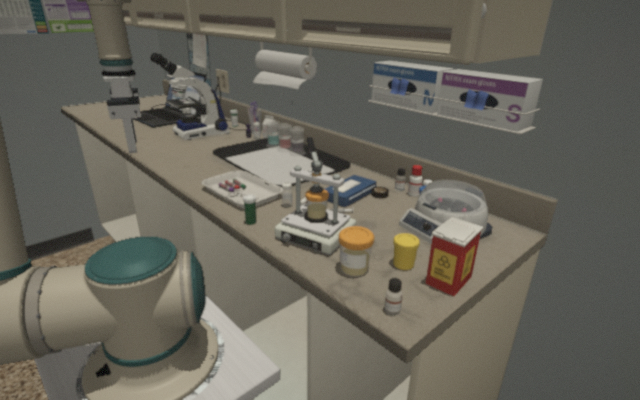

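View pics/top0.png

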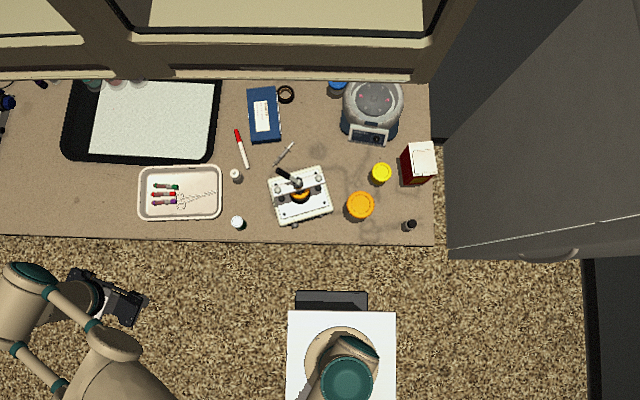

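View pics/wrist0.png

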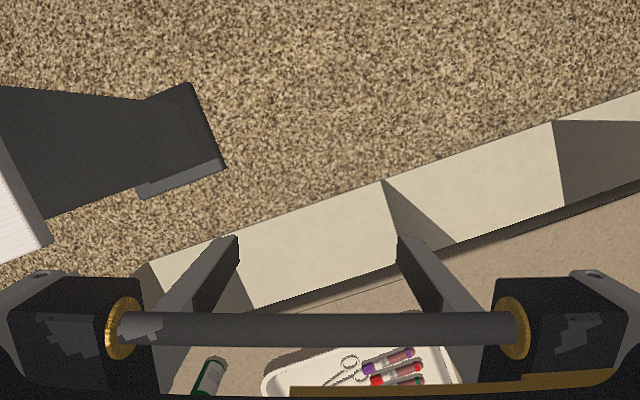

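The top view shows the shaker at about (300,195), the lever pointing up-left to (278,170), and the bottles at (237,222), (235,176) and (410,224). I'll zoom in on it.

```bash
cat > h.py <<'E'
import numpy as np, cv2
from rig import r
def K(p):
    f=200/np.tan(np.radians(p['fov_y'])/2); return f
def ray(p,u,v):
    f=K(p); x=(u-p['cx'])/f; y=(v-p['cy'])/f
    rd=np.hypot(x,y); s=rd
    for _ in range(20): s=rd/(1+p['k1']*s*s)
    k=s/rd if rd>0 else 1
    R,_=cv2.Rodrigues(p['rvec']); d=R.T@np.array([x*k,y*k,1]); c=-R.T@p['tvec']
    return c,d
def onz(p,u,v,z):
    c,d=ray(p,u,v); return c+d*(z-c[2])/d[2]
def depthpt(p,u,v,D): 
    c,d=ray(p,u,v); return c+d*D
def proj(p,X):
    R,_=cv2.Rodrigues(p['rvec']); X=np.atleast_2d(X)@R.T+p['tvec']
    x=X[:,0]/X[:,2];y=X[:,1]/X[:,2];k=1+p['k1']*(x*x+y*y);f=K(p)
    return np.c_[f*x*k+p['cx'],f*y*k+p['cy']]
E
python3 - <<'E'
import cv2
a=cv2.imread('pics/top0.png')[145:245,220:340]; b=cv2.imread('pics/scene0.png')[130:260,230:400]
cv2.imwrite('pics/tc.png',cv2.resize(a,None,fx=6,fy=6,interpolation=cv2.INTER_CUBIC))
cv2.imwrite('pics/sc.png',cv2.resize(b,None,fx=4.5,fy=4.5,interpolation=cv2.INTER_CUBIC))
E
```

```text
(no output)
```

View pics/tc.png

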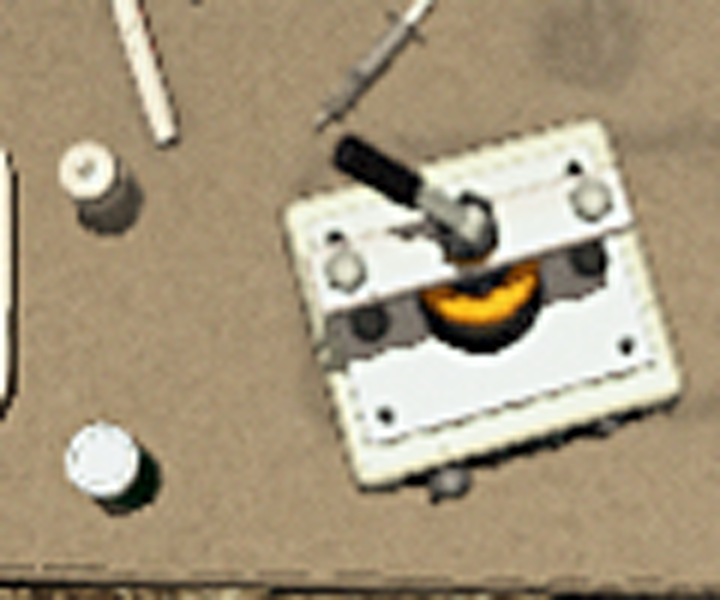

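View pics/sc.png

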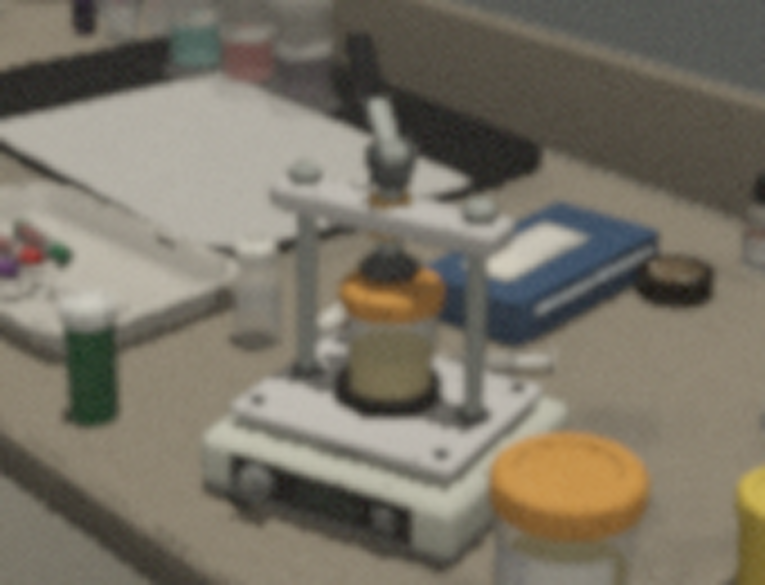

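The crop shows the dome nuts at about (346,268) and (592,198), the pin near (468,225) and the lever's end near (350,152). Next I'll compute world positions.

```bash
python3 - <<'E'
from h import *
p=r.camera_params('top'); D=np.load('pics/top0.npy')
c=lambda x,y:(220+(x+.5)/6-.5,145+(y+.5)/6-.5)
np.set_printoptions(precision=4,suppress=True)
n1=onz(p,*c(346,266),.186);n2=onz(p,*c(592,196),.186)
print('nuts',n1,n2,np.linalg.norm(n1-n2),'mid',(n1+n2)/2, 'ang of y axis',np.degrees(np.arctan2(*(n1-n2)[[1,0]])))
# housing corners z=.04
for q in [(290,205),(603,122),(680,395),(365,488)]: print('corner',onz(p,*c(*q),.04))
for q in [(352,152),(345,160),(362,142),(380,170),(430,203),(455,215)]:
    u,v=c(*q); d=D[int(round(v)),int(round(u))]; print('lever',q,depthpt(p,u,v,d))
ax=(n1+n2)/2
print('pin cand',onz(p,*c(472,222),.215))
for nme,q,z in [('dropper',(88,168),.082),('vial',(103,460),.08)]: print(nme,onz(p,*c(*q),z))
print('lugol',onz(p,409,222,.074))
print('bigcup',onz(p,360,205,.1),'yellow',onz(p,381,172,.08))
# max height near
im=D[145:245,220:340]; 
E
```

```text
nuts [0.4717 0.1832 0.186 ] [0.5051 0.0772 0.186 ] 0.11117111931338494 mid [0.4884 0.1302 0.186 ] ang of y axis 107.46979887319439
corner [0.5324 0.2276 0.04  ]
corner [0.5784 0.0723 0.04  ]
corner [0.4406 0.0318 0.04  ]
corner [0.3915 0.1849 0.04  ]
lever (352, 152) [0.5049 0.1754 0.2554]
lever (345, 160) [0.5012 0.1781 0.2565]
lever (362, 142) [0.5091 0.1715 0.2555]
lever (380, 170) [0.5001 0.1647 0.2453]
lever (430, 203) [0.4916 0.1451 0.2239]
lever (455, 215) [0.4891 0.1351 0.213 ]
pin cand [0.4858 0.1277 0.215 ]
dropper [0.539  0.3209 0.082 ]
vial [0.3977 0.3058 0.08  ]
lugol [ 0.4061 -0.1852  0.074 ]
bigcup [ 0.4482 -0.0416  0.1   ] yellow [ 0.5501 -0.1051  0.08  ]
```

```bash
cat >> h.py <<'E'
from scipy.spatial.transform import Rotation as Rn
np.set_printoptions(precision=4,suppress=True)
def TR(s): return Rn.from_euler('xyz',s['orientation'],degrees=True).as_matrix()
E
python3 - <<'E'
from h import *
s=r.sense(); print(TR(s))
p=r.camera_params('top'); D=np.load('pics/top0.npy')
for u,v in [(300,20),(300,60),(300,75),(300,85),(200,76),(400,76)]:
    print(u,v,depthpt(p,u,v,D[v,u]))
E
```

```text
[[-0.0006  0.339   0.9408]
 [-0.0012  0.9408 -0.339 ]
 [-1.     -0.0013 -0.0001]]
300 20 [0.7648 0.1213 0.4798]
300 60 [0.6378 0.1149 0.5422]
300 75 [0.6437 0.1177 0.4743]
300 85 [ 0.8582  0.1426 -0.    ]
200 76 [0.6412 0.3187 0.47  ]
400 76 [ 0.6459 -0.0808  0.4765]
```

Emit:
move_arm(moves=[-5, 0, 0, -9.9, -5, 0, 0, -9.9, -4, -3, 3, 0, 0, -4.5, 3.5, 0, 0, -4.5, 3.5, 0], claw=-1)

```text
time_s: 0.78
tool_pos: [0.2967, 0.4212, 0.3318]
orientation: [-111.3, 89.6, -110.2]
ft_force: [0.6, 0.7, -0.9]
grip_width: 0.0475
```

Emit:
move_arm(moves=[0, -4.9, 3.6, 0, 0, -4.9, 3.6, 0, 0, -4.9, 3.6, 0, 0, -4.9, 3.6, 0, 0, -4.2, 3.3, 0])

```text
time_s: 1.4
tool_pos: [0.4826, 0.1788, 0.3322]
orientation: [-107.0, 89.7, -105.8]
ft_force: [0.4, 0.0, -0.1]
grip_width: 0.0007
```

```bash
python3 - <<'E'
from h import *
s=r.sense(); print(s['time_s'],s['tool_pos'],s['grip_width'],s['ft_force']); print(TR(s))
for n in ['top','scene','wrist']:
    im,d=r.read_camera(n); cv2.imwrite(f'pics/{n}1.png',im[:,:,::-1]); np.save(f'pics/{n}1.npy',d)
a=cv2.imread('pics/scene1.png')[100:250,220:390]; cv2.imwrite('pics/sc1.png',cv2.resize(a,None,fx=4,fy=4,interpolation=cv2.INTER_CUBIC))
E
```

```text
1.4 [0.4826 0.1788 0.3322] 0.0007095941639333062 [ 0.3977  0.0433 -0.0887]
[[-0.0015 -0.0204  0.9998]
 [-0.0053  0.9998  0.0204]
 [-1.     -0.0052 -0.0016]]
```

View pics/sc1.png

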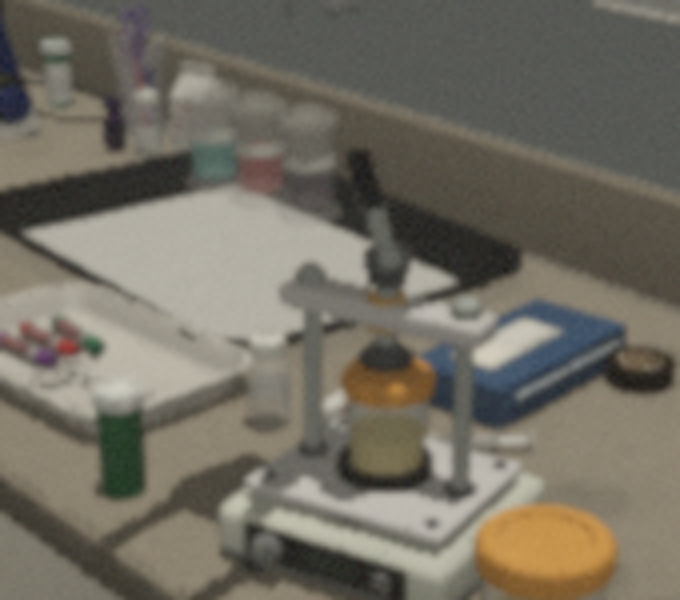

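View pics/wrist1.png

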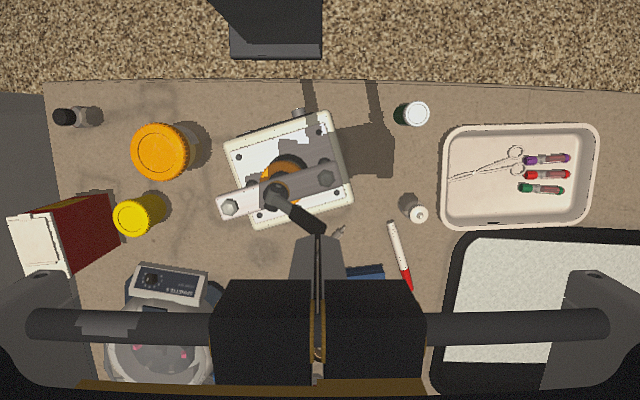

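View pics/top1.png

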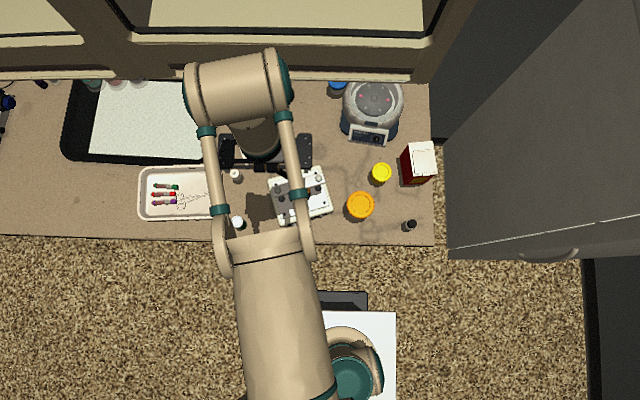

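The wrist view shows the pin near (275,195), the lever's end at (322,228) and the closed fingers just beyond it. In the top view the wrist comes close to the wall cabinet, so I'll measure the clearance.

```bash
python3 - <<'E'
from h import *
p=r.camera_params('top'); D=np.load('pics/top1.npy')
for u,v in [(200,60),(240,50),(240,55),(240,70),(240,90),(275,55),(285,80),(285,110),(240,120)]:
    print(u,v,depthpt(p,u,v,D[v,u]))
p=r.camera_params('scene');
E
python3 - <<'E'
import cv2
cv2.imwrite('pics/sfull1.png',cv2.imread('pics/scene1.png'))
E
```

```text
200 60 [0.6382 0.2992 0.5376]
240 50 [0.6385 0.2188 0.572 ]
240 55 [0.6386 0.2219 0.5552]
240 70 [0.489  0.1707 0.7774]
240 90 [0.4667 0.1703 0.7715]
275 55 [0.5091 0.1311 0.777 ]
285 80 [0.484  0.1194 0.7639]
285 110 [0.4534 0.1195 0.7466]
240 120 [0.4444 0.1759 0.7342]
```

View pics/sfull1.png

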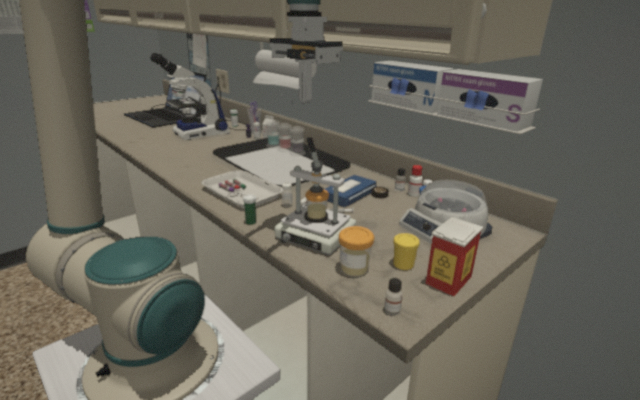

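```bash
python3 - <<'E'
from h import *
p=r.camera_params('wrist'); D=np.load('pics/wrist1.npy')
for u,v in [(275,193),(290,205),(300,213),(312,222),(318,228),(324,232),(270,183),(230,206),(327,177)]:
    print(u,v,depthpt(p,u,v,D[v,u]))
print(proj(p,r.sense()['tool_pos']+[0,0,-.022]))
a=cv2.imread('pics/wrist1.png')[150:290,220:400]; cv2.imwrite('pics/wc1.png',cv2.resize(a,None,fx=4,fy=4,interpolation=cv2.INTER_CUBIC))
E
```

```text
275 193 [0.4793 0.1358 0.21  ]
290 205 [0.4872 0.1523 0.2265]
300 213 [0.4917 0.1625 0.2381]
312 222 [0.4961 0.174  0.2512]
318 228 [0.4999 0.1794 0.2566]
324 232 [0.5036 0.1848 0.2562]
270 183 [0.475  0.1263 0.1789]
230 206 [0.4995 0.0832 0.1874]
327 177 [0.4657 0.1881 0.1885]
[[317.2596 228.7246]]
```

View pics/wc1.png

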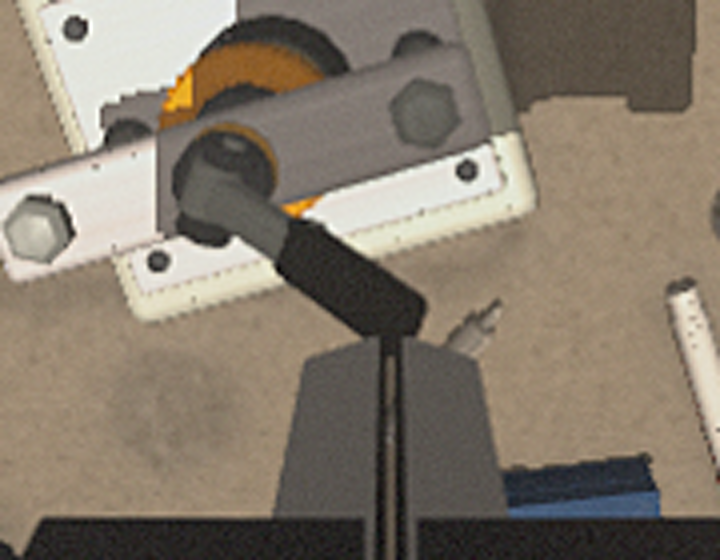

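The wrist and top views disagree on the axis by about 7 mm. I'll check it against the scene camera.

```bash
python3 - <<'E'
from h import *
p=r.camera_params('scene')
g=lambda x,y:(230+(x+.5)/4.5-.5,130+(y+.5)/4.5-.5)
a=onz(p,*g(305,170),.184); b=onz(p,*g(482,207),.184); print(a,b,(a+b)/2,np.linalg.norm(a-b))
pt=r.camera_params('top'); pw=r.camera_params('wrist')
# two-view triangulate nuts: top + scene
c=lambda x,y:(220+(x+.5)/6-.5,145+(y+.5)/6-.5)
def tri(L):
    A=np.zeros((3,3));B=np.zeros(3)
    for o,d in L:
        d=d/np.linalg.norm(d);M=np.eye(3)-np.outer(d,d);A+=M;B+=M@o
    return np.linalg.solve(A,B)
w=lambda x,y:(220+(x+.5)/4-.5,150+(y+.5)/4-.5)
for T,S,W in [((346,266),(305,170),(424,112)),((592,196),(482,207),(38,229))]:
    rs=[ray(pt,*c(*T)),ray(p,*g(*S)),ray(pw,*w(*W))]
    print('ts',tri(rs[:2]),'tw',tri([rs[0],rs[2]]),'sw',tri(rs[1:]),'w@.186',onz(pw,*w(*W),.186))
print(r.sense()['tool_pos'],r.sense()['time_s'])
E
```

```text
[0.4717 0.1836 0.184 ] [0.5092 0.0784 0.184 ] [0.4904 0.131  0.184 ] 0.11165469132913515
ts [0.472  0.1836 0.184 ] tw [0.4716 0.1858 0.1736] sw [0.4695 0.1852 0.1837] w@.186 [0.4668 0.1868 0.186 ]
ts [0.506  0.0766 0.1852] tw [0.5073 0.077  0.169 ] sw [0.5047 0.0787 0.1837] w@.186 [0.5009 0.0818 0.186 ]
[0.4828 0.1788 0.3316] 1.55
```

Emit:
move_arm(moves=[0, 0, -0.7, 0, 3, 0, -0.2, 0, 3, 0, 0, 0, 2.5, 0, 0, 0, 1.0, 0, 0, 0])

```text
time_s: 2.17
tool_pos: [0.4671, 0.1847, 0.236]
orientation: [-128.9, 89.8, -127.3]
ft_force: [-0.3, 0.1, 0.4]
grip_width: 0.0005
```

```bash
cat > nxt.py <<'E'
from h import *
import sys
AX=np.array([.4885,.1308])
step=float(sys.argv[1]); R=float(sys.argv[2]); z=float(sys.argv[3]) if len(sys.argv)>3 else .233
s=r.sense(); M=TR(s); P=s['tool_pos']; f=s['ft_force']
v=P[:2]-AX; rad=np.hypot(*v); a=np.degrees(np.arctan2(v[1],v[0]))
n=np.array([-np.sin(np.radians(a)),np.cos(np.radians(a))]); 
lag=np.degrees(np.arcsin(20/rad)) ; al=np.radians(a-lag); nl=np.array([-np.sin(al),np.cos(al)])
print('t',s['time_s'],'P',P,'rad',rad,'az',a,'lever az~',a-lag,'F',f,'Ftang(lever normal)',f[:2]@nl,'radialF',f[:2]@[np.cos(al),np.sin(al)], 'Mz',s['moment'])
cur=P.copy()
rows=[]
for k in range(5):
    aa=np.radians(a-step*(k+1)); rr=rad+(R-rad)*min(1,(k+1)/2)
    t=np.array([AX[0]+rr*np.cos(aa),AX[1]+rr*np.sin(aa),z if k==0 else cur[2]])
    rows.append(M.T@(t-cur)*100); cur=t
print(np.round(rows,2).tolist())
E
python3 nxt.py 20 .045
```

```text
t 2.175 P [0.4671 0.1847 0.236 ] rad 0.05801949832918131 az 111.64356211285117 lever az~ nan F [-0.3307  0.0684  0.3696] Ftang(lever normal) nan radialF nan Mz [ 0.0083 -0.0467 -0.0034]
[[0.29, -0.3, 1.99], [-0.0, -0.92, 1.54], [-0.0, -0.78, 1.36], [0.0, -1.2, 1.01], [0.0, -1.47, 0.54]]nxt.py:8: RuntimeWarning: invalid value encountered in arcsin
  lag=np.degrees(np.arcsin(20/rad)) ; al=np.radians(a-lag); nl=np.array([-np.sin(al),np.cos(al)])
```

Emit:
move_arm(moves=[0.3, -0.3, 2.0, 0, 0, -0.9, 1.5, 0, 0, -0.8, 1.4, 0, 0, -1.2, 1.0, 0, 0, -1.5, 0.5, 0])

```text
time_s: 2.8
tool_pos: [0.5365, 0.1393, 0.235]
orientation: [-133.4, 90.0, -131.7]
ft_force: [-0.6, 1.3, 0.9]
grip_width: 0.0004
```

```bash
sed -i 's/arcsin(20/arcsin(.020/' nxt.py; python3 nxt.py 20 .045
```

```text
t 2.8 P [0.5365 0.1393 0.235 ] rad 0.04875161237331604 az 9.991761019790083 lever az~ -14.228329632142984 F [-0.6335  1.2685  0.8522] Ftang(lever normal) 1.0738967544291638 radialF -0.9258787860934493 Mz [ 0.2819  0.2405 -0.0084]
[[0.2, -1.65, -0.24], [0.0, -1.41, -0.76], [0.0, -1.17, -1.04], [0.0, -0.74, -1.38], [0.0, -0.22, -1.55]]
```

Emit:
move_arm(moves=[0.2, -1.6, -0.4, 0, 0, -1.4, -0.8, 0, 0, -1.2, -1.0, 0, 0, -0.7, -1.4, 0, 0, -0.2, -1.5, 0])

```text
time_s: 3.42
tool_pos: [0.4862, 0.0823, 0.2339]
orientation: [13.4, 89.7, 14.9]
ft_force: [0.7, 1.6, 1.7]
grip_width: 0.0002
```

```bash
python3 nxt.py 15 .045; python3 - <<'E'
from h import *
im,d=r.read_camera('wrist'); cv2.imwrite('pics/wrist2.png',im[:,:,::-1])
E
```

```text
t 3.425 P [0.4862 0.0823 0.2339] rad 0.04856313154744763 az -92.76182025184913 lever az~ -117.08198264045265 F [0.6886 1.5538 1.7392] Ftang(lever normal) -0.09428067829653548 radialF -1.6969595477672652 Mz [ 0.2813 -0.199   0.0719]
[[0.08, 0.43, -1.18], [-0.0, 0.7, -0.99], [-0.0, 0.78, -0.88], [-0.0, 0.98, -0.64], [-0.0, 1.12, -0.37]]
```

View pics/wrist2.png

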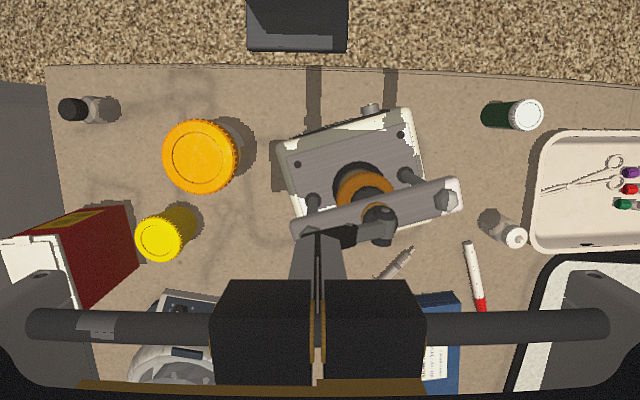

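```bash
python3 - <<'E'
import cv2
a=cv2.imread('pics/wrist2.png')[160:290,270:430]; cv2.imwrite('pics/wc2.png',cv2.resize(a,None,fx=5,fy=5,interpolation=cv2.INTER_CUBIC))
from h import *
im,d=r.read_camera('scene'); cv2.imwrite('pics/sc2.png',cv2.resize(im[130:230,260:390,::-1],None,fx=5,fy=5,interpolation=cv2.INTER_CUBIC))
E
```

```text
(no output)
```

View pics/wc2.png

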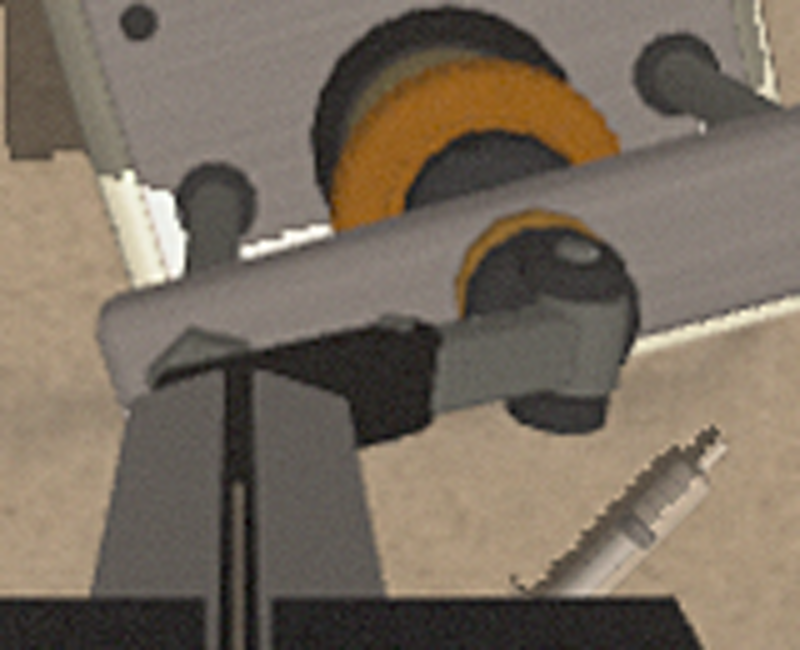

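View pics/sc2.png

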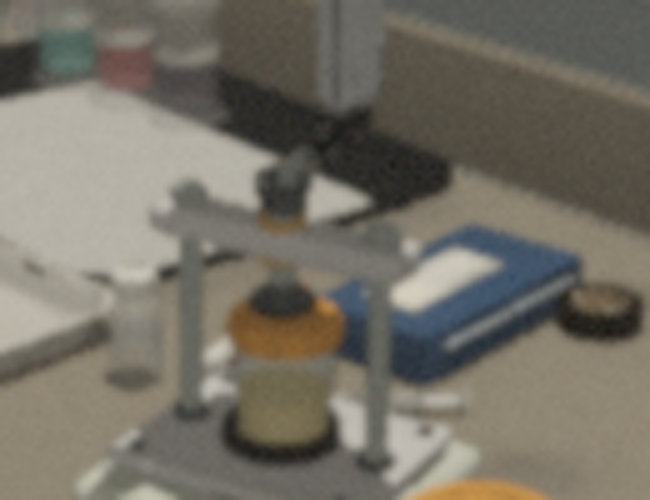

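Emit:
move_arm(moves=[0.1, 0.5, -1.2, 0, 0, 0.7, -1.0, 0, 0, 0.8, -0.9, 0, 0, 1.0, -0.6, 0, 0, 1.1, -0.4, 0])

```text
time_s: 4.15
tool_pos: [0.4387, 0.1245, 0.2322]
orientation: [-31.7, 89.9, -30.0]
ft_force: [0.5, -0.2, 0.1]
grip_width: 0.0001
```

```bash
python3 nxt.py 15 .045
```

```text
t 4.15 P [0.4387 0.1245 0.2322] rad 0.05018292780990467 az -172.75417885144088 lever az~ -196.2412368053379 F [ 0.4557 -0.1762  0.0867] Ftang(lever normal) 0.04174643572232191 radialF -0.48680447399688626 Mz [0.0346 0.0367 0.0406]
[[-0.08, 1.27, 0.3], [-0.0, 1.08, 0.6], [0.0, 1.0, 0.62], [0.0, 0.8, 0.86], [0.0, 0.55, 1.04]]
```

Emit:
move_arm(moves=[0, 1.3, 0.5, 0, 0, 1.1, 0.6, 0, 0, 1.0, 0.7, 0, 0, 0.8, 0.9, 0, 0, 0.5, 1.1, 0])

```text
time_s: 4.78
tool_pos: [0.4785, 0.1772, 0.2321]
orientation: [-17.5, 89.8, -15.7]
ft_force: [0.7, 0.4, 0.1]
grip_width: 0.0005
```

```bash
python3 nxt.py 15 .044;  python3 - <<'E'
from h import *
im,d=r.read_camera('wrist'); cv2.imwrite('pics/wc3.png',cv2.resize(im[130:290,220:430,::-1],None,fx=3.7,fy=3.7,interpolation=cv2.INTER_CUBIC))
E
```

```text
t 4.775 P [0.4785 0.1772 0.2321] rad 0.04747615593010444 az 102.17925128723256 lever az~ 77.26483026167703 F [0.7081 0.3733 0.0523] Ftang(lever normal) -0.608368047605464 radialF 0.5202016304420138 Mz [ 0.0097  0.0199 -0.0173]
[[-0.08, -0.11, 1.22], [0.0, -0.41, 1.11], [0.0, -0.52, 1.02], [0.0, -0.77, 0.85], [0.0, -0.96, 0.62]]
```

View pics/wc3.png

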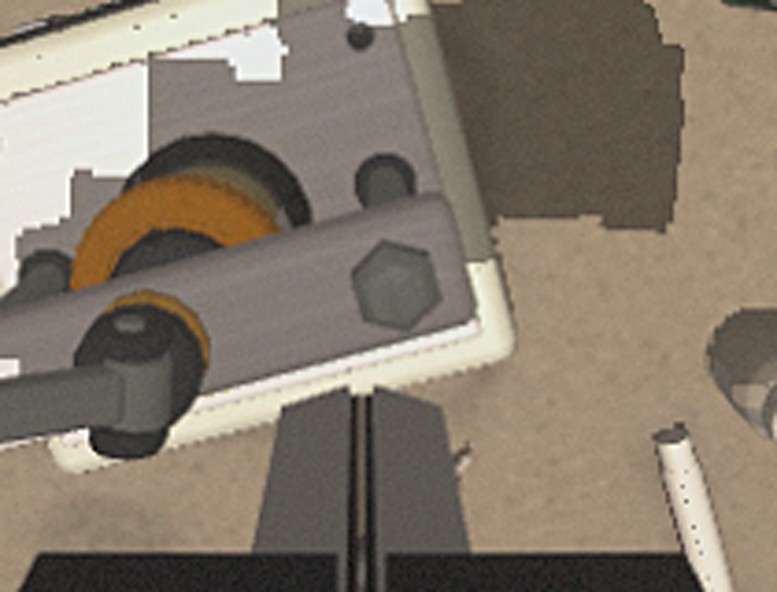

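The lever was left behind: it still points toward −y (left in this picture) and the peg slipped past its end. I'll measure where it is now.

```bash
python3 - <<'E'
from h import *
p=r.camera_params('wrist'); im,d=r.read_camera('wrist'); cv2.imwrite('pics/w4.png',im[:,:,::-1]); np.save('pics/w4.npy',d)
im,d=r.read_camera('scene'); cv2.imwrite('pics/s4.png',cv2.resize(im[120:240,250:390,::-1],None,fx=5,fy=5,interpolation=cv2.INTER_CUBIC)); np.save('pics/s4.npy',d)
E
```

```text
(no output)
```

View pics/w4.png

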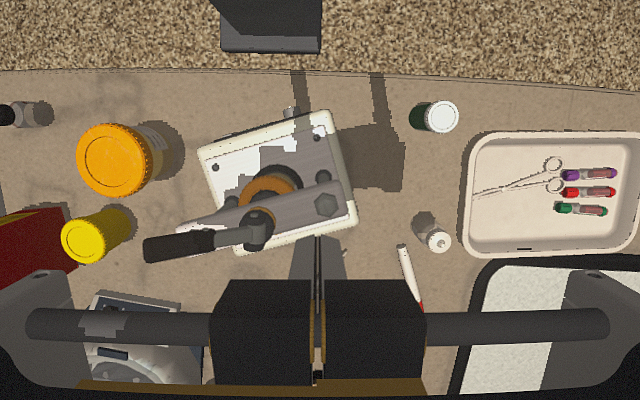

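View pics/s4.png

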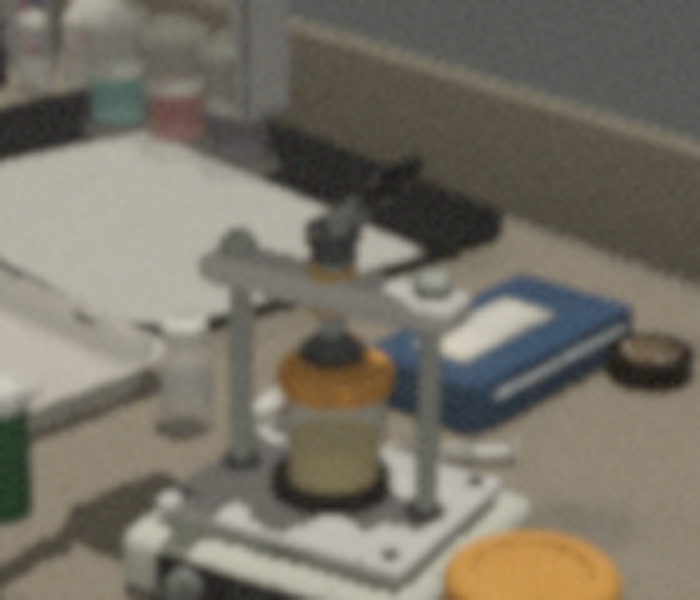

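```bash
python3 - <<'E'
from h import *
p=r.camera_params('wrist'); D=np.load('pics/w4.npy')
for u,v in [(255,225),(235,233),(210,240),(180,247),(150,248),(146,243),(148,258)]: print(u,v,depthpt(p,u,v,D[v,u]))
E
```

```text
255 225 [0.4779 0.1322 0.2071]
235 233 [0.4813 0.1198 0.2156]
210 240 [0.4829 0.1056 0.2263]
180 247 [0.4834 0.0904 0.2388]
150 248 [0.4799 0.0772 0.2505]
146 243 [0.4767 0.0752 0.2507]
148 258 [0.486  0.0758 0.2515]
```

```bash
python3 nxt.py 18 .040 .231
```

```text
t 4.925 P [0.4782 0.1767 0.2319] rad 0.047011483216940646 az 102.65514127113236 lever az~ 77.47738557567122 F [-0.0907 -0.2584 -0.1094] Ftang(lever normal) 0.032486579481852365 radialF -0.27196095411384497 Mz [-0.013   0.0257  0.0401]
[[0.09, -0.3, 1.43], [0.0, -0.69, 1.16], [0.0, -0.7, 1.04], [0.0, -0.99, 0.77], [0.0, -1.18, 0.43]]
```

Emit:
move_arm(moves=[0.1, -0.3, 1.4, 0, 0, -0.7, 1.2, 0, 0, -0.7, 1.0, 0, 0, -1.0, 0.8, 0, 0, -1.2, 0.4, 0])

```text
time_s: 5.55
tool_pos: [0.5307, 0.1356, 0.231]
orientation: [-45.9, 89.8, -44.2]
ft_force: [1.2, -0.4, 0.0]
grip_width: 0.0005
```

```bash
python3 nxt.py 12 .037 .231
```

```text
t 5.55 P [0.5307 0.1356 0.231 ] rad 0.042448834326853875 az 6.4479212201409215 lever az~ -21.66140479631001 F [ 1.1729 -0.386   0.0307] Ftang(lever normal) 0.07424021319282297 radialF 1.2325214240182898 Mz [0.0592 0.0118 0.0107]
[[-0.0, -0.85, -0.29], [0.0, -0.72, -0.45], [0.0, -0.7, -0.33], [0.0, -0.62, -0.47], [-0.0, -0.5, -0.59]]
```

Emit:
move_arm(moves=[0, -0.8, -0.3, 0, 0, -0.7, -0.4, 0, 0, -0.7, -0.4, 0, 0, -0.6, -0.5, 0, 0, -0.5, -0.6, 0])

```text
time_s: 6.18
tool_pos: [0.5074, 0.0988, 0.2312]
orientation: [-59.1, 89.9, -57.4]
ft_force: [-0.0, 0.1, 0.2]
grip_width: 0.0006
```

```bash
python3 nxt.py 14 .037 .229; python3 - <<'E'
from h import *
im,d=r.read_camera('wrist'); cv2.imwrite('pics/w5.png',cv2.resize(im[130:290,240:440,::-1],None,fx=4,fy=3.7,interpolation=cv2.INTER_CUBIC))
E
```

```text
t 6.175 P [0.5074 0.0988 0.2312] rad 0.03718948237265827 az -59.393481957218036 lever az~ -91.92656216331073 F [-0.0139  0.1477  0.1971] Ftang(lever normal) -0.018896631026470285 radialF -0.14718771118772514 Mz [-0.0045 -0.0442 -0.008 ]
[[0.22, -0.33, -0.84], [-0.0, -0.12, -0.9], [-0.0, 0.09, -0.9], [-0.0, 0.31, -0.85], [-0.0, 0.5, -0.75]]
```

View pics/w5.png

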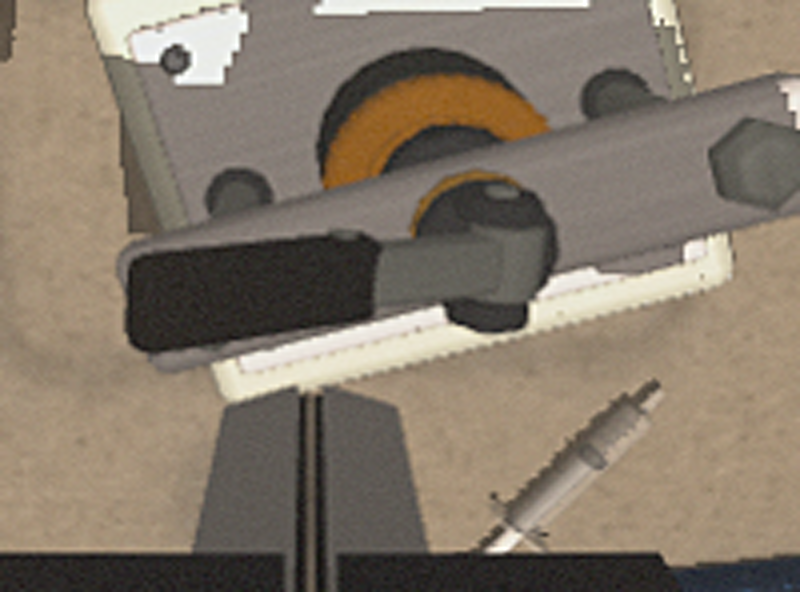

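The peg tip, near (310,390), is now on the lever's trailing side and just off it. I'll push round with a smaller radius.

Emit:
move_arm(moves=[0.2, -0.3, -0.8, 0, 0, -0.1, -0.9, 0, 0, 0.1, -0.9, 0, 0, 0.3, -0.8, 0, 0, 0.5, -0.7, 0])

```text
time_s: 6.85
tool_pos: [0.4622, 0.1026, 0.2292]
orientation: [-81.0, 89.9, -79.4]
ft_force: [0.5, -0.1, 0.6]
grip_width: 0.0005
```

```bash
python3 nxt.py 14 .037 .229; python3 - <<'E'
from h import *
im,d=r.read_camera('wrist'); cv2.imwrite('pics/w6.png',cv2.resize(im[130:290,240:440,::-1],None,fx=4,fy=3.7,interpolation=cv2.INTER_CUBIC))
E
```

```text
t 6.85 P [0.4622 0.1026 0.2292] rad 0.038575590025132 az -132.92415277159128 lever az~ -164.15333368908531 F [ 0.4792 -0.1345  0.5565] Ftang(lever normal) 0.2602809766998283 radialF -0.4242480452780581 Mz [ 0.0867  0.0012 -0.0103]
[[0.02, 0.78, -0.52], [-0.0, 0.86, -0.31], [-0.0, 0.89, -0.16], [-0.0, 0.9, 0.06], [-0.0, 0.86, 0.27]]
```

View pics/w6.png

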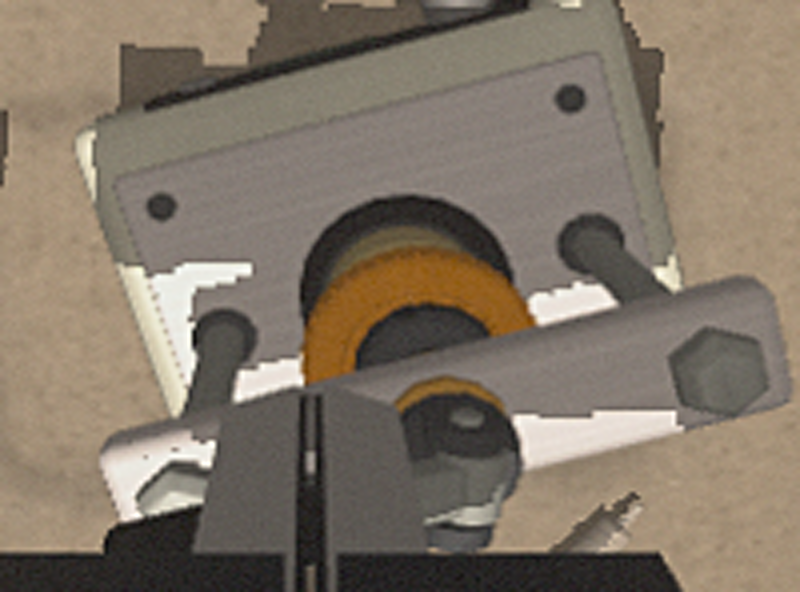

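```bash
python3 - <<'E'
from h import *
im,d=r.read_camera('wrist'); cv2.imwrite('pics/w7.png',im[:,:,::-1]); np.save('pics/w7.npy',d)
im,d=r.read_camera('scene'); cv2.imwrite('pics/s7.png',cv2.resize(im[90:240,240:400,::-1],None,fx=4.5,fy=4,interpolation=cv2.INTER_CUBIC))
E
```

```text
(no output)
```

View pics/w7.png

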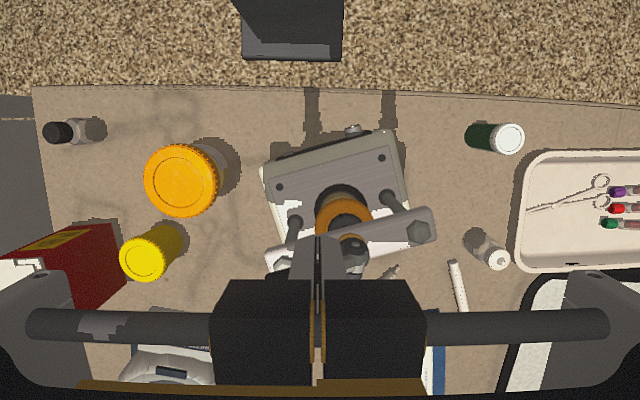

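View pics/s7.png

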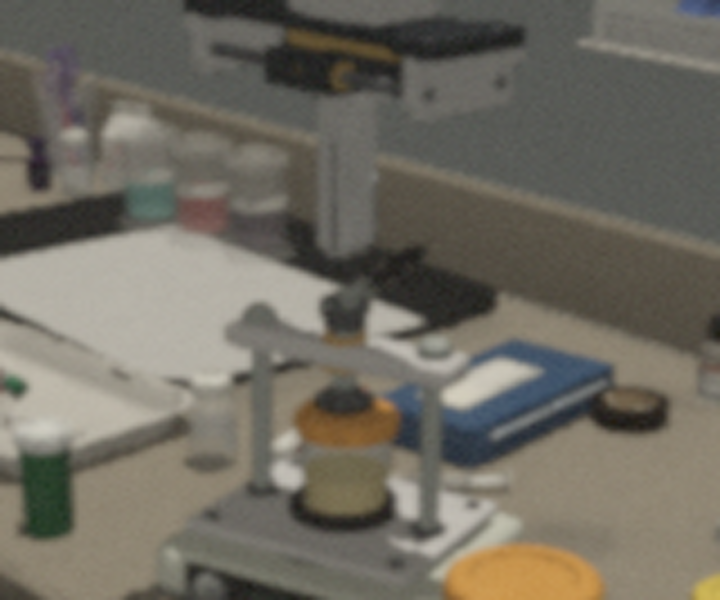

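```bash
python3 - <<'E'
from h import *
p=r.camera_params('scene'); P=r.sense()['tool_pos']
f=lambda q:((q-[240,90])*[4.5,4]).round()
for dz in (0,-.022): print(dz,f(proj(p,P+[0,0,dz])), 'bare',proj(p,P+[0,0,dz]))
print('pin',f(proj(p,np.array([.4885,.1308,.203]))),'bridge-top',f(proj(p,np.array([.4885,.1308,.176]))))
print('nut1',f(proj(p,np.array([.4717,.1834,.186]))))
print('lever tip if -91:',f(proj(p,np.array([.4885,.1308-.056,.25]))))
pw=r.camera_params('wrist'); print('wrist proj tip',proj(pw,P+[0,0,-.022]))
E
```

```text
0 [[342. 278.]] bare [[315.9951 159.5704]]
-0.022 [[342. 313.]] bare [[315.9115 168.3225]]
pin [[343. 298.]] bridge-top [[342. 338.]]
nut1 [[258. 307.]]
lever tip if -91: [[416. 247.]]
wrist proj tip [[317.1828 228.5977]]
```

```bash
python3 - <<'E'
from h import *
p=r.camera_params('scene'); s=r.sense(); P=s['tool_pos']; pw=r.camera_params('wrist')
def tri(L):
    A=np.zeros((3,3));B=np.zeros(3)
    for o,d in L:
        d=d/np.linalg.norm(d);M=np.eye(3)-np.outer(d,d);A+=M;B+=M@o
    X=np.linalg.solve(A,B); return X,[np.linalg.norm(np.cross(X-o,d/np.linalg.norm(d))) for o,d in L]
print(P, tri([ray(p,316.7,153.7),ray(pw,317,235)]))
for k in (-.022,0,.015,.03,.05): print(k,proj(pw,P+[0,0,k]),proj(p,P+[0,0,k]))
R,_=cv2.Rodrigues(pw['rvec']); print('wrist cam pos',-R.T@pw['tvec'], 'fwd',R[2])
im,d=r.read_camera('scene'); cv2.imwrite('pics/s8.png',cv2.resize(im[90:190,260:370,::-1],None,fx=6,fy=6,interpolation=cv2.INTER_CUBIC))
for u,v in [(316,148),(316,140),(316,130),(312,150),(320,150),(317,152)]: print(u,v,depthpt(p,u,v,d[v,u]))
D=np.load('pics/w7.npy')
for u,v in [(310,236),(310,240),(310,250),(325,240),(325,250),(317,275)]: print('w',u,v,depthpt(pw,u,v,D[v,u]))
E
```

```text
[0.4626 0.1026 0.2293] (array([0.4574, 0.1001, 0.2445]), [np.float64(0.003897484197387812), np.float64(0.003897484197387908)])
-0.022 [[317.1828 228.5977]] [[315.9115 168.3225]]
0 [[317.1147 239.6388]] [[315.9951 159.5704]]
0.015 [[317.0598 248.5553]] [[316.053  153.5022]]
0.03 [[316.9959 258.9094]] [[316.1117 147.3503]]
0.05 [[316.8929 275.6136]] [[316.1911 139.0143]]
wrist cam pos [0.3891 0.1009 0.424 ] fwd [ 0.2539  0.0054 -0.9672]
316 148 [0.4552 0.0948 0.2612]
316 140 [0.4549 0.0947 0.2803]
316 130 [0.4546 0.0947 0.3036]
312 150 [0.4567 0.1103 0.2522]
320 150 [0.4639 0.0906 0.2557]
317 152 [0.4556 0.0916 0.2523]
w 310 236 [0.4532 0.0983 0.2486]
w 310 240 [0.4527 0.0985 0.2563]
w 310 250 [0.453  0.0988 0.27  ]
w 325 240 [0.4531 0.1068 0.2547]
w 325 250 [0.4524 0.1064 0.2708]
w 317 275 [0.4569 0.1026 0.2899]
```

View pics/s8.png

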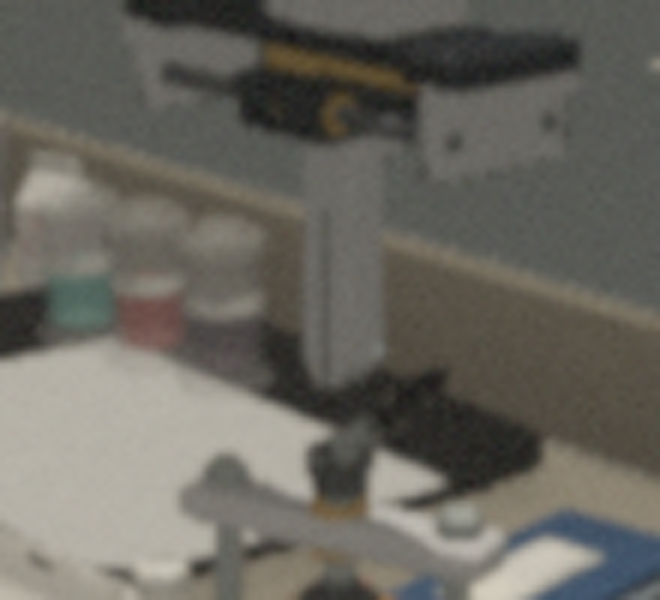

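Both cameras put the closed fingertips at z ≈ 0.245, about 16 mm above the reported TCP rather than 22 mm below it. So the peg was riding over the lever. I'll move to the open +x side, descend there and check.

Emit:
move_arm(moves=[-0.8, 2.0, 0.5, 0, -0.3, 1.8, 1.5, 0, 0, -0.5, 2.2, 0, 0, -1.0, 1.8, 0, 1.2, -1.0, 0.5, 0])

```text
time_s: 7.68
tool_pos: [0.5316, 0.1177, 0.2287]
orientation: [-36.5, 89.7, -34.8]
ft_force: [-0.3, -0.1, 0.1]
grip_width: 0.0003
```

```bash
cat > tip.py <<'E'
from h import *
p=r.camera_params('scene'); s=r.sense(); print(s['time_s'],s['tool_pos'],s['ft_force'])
im,d=r.read_camera('scene'); u,v=proj(p,s['tool_pos'])[0]; u=int(u);v=int(v)
X=[(vv,depthpt(p,u,vv,d[vv,u])) for vv in range(v-25,v+15,3)]
for vv,x in X: print(u,vv,x)
cv2.imwrite('pics/tip_%.0f.png'%(100*s['time_s']),cv2.resize(im[90:190,260:370,::-1],None,fx=6,fy=6,interpolation=cv2.INTER_CUBIC))
E
python3 tip.py
```

```text
7.675 [0.5316 0.1177 0.2287] [-0.3306 -0.1386  0.0928]
332 127 [0.5221 0.1128 0.2952]
332 130 [0.5254 0.1159 0.2866]
332 133 [0.5234 0.1136 0.2801]
332 136 [0.5255 0.1154 0.2719]
332 139 [0.5244 0.114  0.2649]
332 142 [0.5229 0.1122 0.258 ]
332 145 [0.5233 0.1123 0.2504]
332 148 [0.9652 0.5663 0.0374]
332 151 [0.4871 0.0745 0.2524]
332 154 [0.4847 0.0718 0.2463]
332 157 [0.92   0.5184 0.0216]
332 160 [0.9135 0.5113 0.0125]
332 163 [0.9077 0.5048 0.0032]
332 166 [0.8802 0.4762 0.0055]
```

Emit:
move_arm(moves=[1.5, 0, 0, 0, 1.5, 0, 0, 0, 0.5, 0, 0, 0, 0, 0, 0, 0, 0, 0, 0, 0])

```text
time_s: 8.35
tool_pos: [0.5271, 0.1154, 0.1872]
orientation: [-145.0, 89.6, -143.4]
ft_force: [-0.6, 0.6, 0.1]
grip_width: 0.0007
```

```bash
python3 tip.py; python3 nxt.py 10 .039 .195
```

```text
8.35 [0.5271 0.1154 0.1872] [-0.5933  0.5504  0.1236]
331 143 [0.521  0.1136 0.2556]
331 146 [0.5201 0.1125 0.2484]
331 149 [0.5203 0.1124 0.2408]
331 152 [0.4814 0.0719 0.2519]
331 155 [0.4857 0.0761 0.2426]
331 158 [0.5187 0.1099 0.2186]
331 161 [0.5203 0.1113 0.21  ]
331 164 [0.8914 0.4935 0.0061]
331 167 [0.869  0.4701 0.0059]
331 170 [0.848  0.4479 0.0054]
331 173 [0.7984 0.3964 0.0215]
331 176 [0.5079 0.097  0.1776]
331 179 [0.494  0.0825 0.1779]
331 182 [0.4902 0.0783 0.1723]
t 8.4 P [0.5272 0.1154 0.1874] rad 0.04165369676395222 az -21.717388706691537 lever az~ -50.41255262977505 F [0.0893 0.5006 0.1301] Ftang(lever normal) 0.3878168109499856 radialF -0.3289318047546605 Mz [0.0516 0.0729 0.0276]
[[-0.76, -0.57, -0.46], [0.0, -0.46, -0.53], [0.0, -0.45, -0.51], [0.0, -0.36, -0.58], [0.0, -0.25, -0.63]]
```

The tip is now at 0.206 m, as wanted. Next I'll push.

Emit:
move_arm(moves=[-0.2, -0.7, -0.5, 0, 0, -0.6, -0.6, 0, 0, -0.6, -0.7, 0, 0, -0.4, -0.8, 0, 0, -0.2, -0.9, 0])

```text
time_s: 9.02
tool_pos: [0.4929, 0.088, 0.1912]
orientation: [-86.2, 89.8, -84.6]
ft_force: [2.2, 0.2, 0.5]
grip_width: 0.0005
```

```bash
python3 nxt.py 14 .039 .190
```

```text
t 9.025 P [0.4929 0.088  0.1912] rad 0.043052917858768386 az -84.15970527933617 lever az~ -111.84045784580411 F [2.1806 0.1765 0.456 ] Ftang(lever normal) 1.958436682830368 radialF -0.9751189112982582 Mz [ 0.1259 -0.4007 -0.0219]
[[0.12, 0.25, -1.01], [-0.0, 0.47, -0.88], [-0.0, 0.49, -0.82], [-0.0, 0.67, -0.68], [-0.0, 0.81, -0.49]]
```

Emit:
move_arm(moves=[0.1, 0.3, -1.0, 0, 0, 0.5, -0.9, 0, 0, 0.5, -0.8, 0, 0, 0.7, -0.7, 0, 0, 0.8, -0.5, 0])

```text
time_s: 9.65
tool_pos: [0.4502, 0.1149, 0.1903]
orientation: [-78.0, 89.6, -76.5]
ft_force: [2.0, -2.8, -0.1]
grip_width: 0.0002
```

```bash
python3 nxt.py 14 .040 .190;python3 - <<'E'
from h import *
im,d=r.read_camera('wrist'); cv2.imwrite('pics/w9.png',cv2.resize(im[130:290,240:440,::-1],None,fx=4,fy=3.7,interpolation=cv2.INTER_CUBIC))
E
```

```text
t 9.65 P [0.4502 0.1149 0.1903] rad 0.04144375030424765 az -157.43154903189486 lever az~ -186.28570927462945 F [ 1.9849 -2.7919 -0.147 ] Ftang(lever normal) 2.5577712664857772 radialF -2.2786879963983857 Mz [-0.3843 -0.2201  0.0053]
[[0.03, 0.99, -0.17], [-0.01, 0.98, 0.07], [-0.01, 0.95, 0.24], [-0.0, 0.86, 0.46], [-0.0, 0.72, 0.65]]
```

View pics/w9.png

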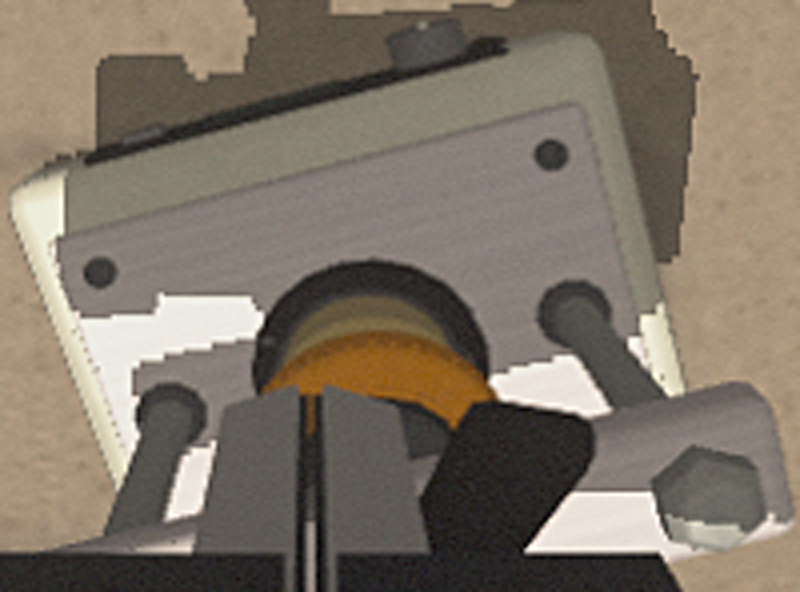

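The peg, near (310,400), is driving the lever, whose grip is near (520,460).

Emit:
move_arm(moves=[0, 1.0, -0.2, 0, 0, 1.0, 0.1, 0, 0, 1.0, 0.2, 0, 0, 0.9, 0.5, 0, 0, 0.7, 0.7, 0])

```text
time_s: 10.32
tool_pos: [0.4592, 0.1658, 0.1891]
orientation: [-134.6, 89.6, -133.0]
ft_force: [-0.5, -1.5, 0.2]
grip_width: 0.0003
```

```bash
python3 nxt.py 14 .040 .190
```

```text
t 10.325 P [0.4592 0.1658 0.1891] rad 0.045609905906988976 az 129.91790990949562 lever az~ 103.90961692778865 F [-0.5075 -1.5104  0.2128] Ftang(lever normal) 0.8557004534917514 radialF -1.3440666824414724 Mz [-0.1532  0.1072 -0.0348]
[[-0.1, 0.32, 1.06], [-0.01, 0.03, 1.05], [-0.01, 0.06, 0.97], [-0.0, -0.18, 0.96], [-0.0, -0.41, 0.89]]
```

Emit:
move_arm(moves=[-0.1, 0.2, 1.1, 0, 0, 0, 1.1, 0, 0, 0, 1.0, 0, 0, -0.2, 1.0, 0, 0, -0.4, 0.9, 0])

```text
time_s: 10.95
tool_pos: [0.5098, 0.1653, 0.1879]
orientation: [-173.9, 89.1, -172.3]
ft_force: [-3.7, 2.7, -1.0]
grip_width: 0.0004
```

```bash
python3 nxt.py 14 .040 .190
```

```text
t 10.95 P [0.5098 0.1653 0.1879] rad 0.04052722262695697 az 58.33944583840602 lever az~ 28.76885833018012 F [-3.6679  2.6731 -1.0168] Ftang(lever normal) 4.108460751682764 radialF -1.9286134152165786 Mz [ 0.3917  0.6182 -0.0561]
[[-0.22, -0.66, 0.73], [-0.01, -0.81, 0.55], [-0.0, -0.91, 0.36], [-0.0, -0.97, 0.13], [0.0, -0.97, -0.11]]
```

Drag has risen to about 4 N at 35 mm, so I'll take smaller steps.

Emit:
move_arm(moves=[-0.2, -0.4, 0.6, 0, 0, -0.5, 0.5, 0, 0, -0.6, 0.4, 0, 0, -0.3, 0.1, 0, 0, 0, 0, 0])

```text
time_s: 11.58
tool_pos: [0.5302, 0.1478, 0.1903]
orientation: [167.6, 89.4, 169.1]
ft_force: [-0.6, 2.5, -1.8]
grip_width: 0.0006
```

```bash
python3 nxt.py 10 .040 .190
```

```text
t 11.575 P [0.5302 0.1478 0.1903] rad 0.04505210705264881 az 22.108178050311352 lever az~ -4.246748439960886 F [-0.6284  2.5388 -1.8023] Ftang(lever normal) 2.4852817366704953 radialF -0.8147176865763037 Mz [ 0.3604  0.1534 -0.0193]
[[0.03, -0.8, -0.04], [0.0, -0.74, -0.18], [-0.0, -0.7, -0.05], [0.0, -0.68, -0.17], [0.0, -0.63, -0.29]]
```

Emit:
move_arm(moves=[0, -0.8, -0.1, 0, 0, -0.7, -0.2, 0, 0, -0.7, -0.2, 0, 0, -0.7, -0.3, 0, 0, -0.6, -0.3, 0])

```text
time_s: 12.2
tool_pos: [0.5263, 0.1179, 0.1914]
orientation: [71.0, 89.1, 72.6]
ft_force: [2.3, 6.3, -1.7]
grip_width: 0.0005
```

```bash
python3 nxt.py 10 .040 .190
```

```text
t 12.2 P [0.5263 0.1179 0.1914] rad 0.039898796216154796 az -18.81062550126187 lever az~ -48.894568181814904 F [ 2.2771  6.3092 -1.7291] Ftang(lever normal) 5.863740126688458 radialF -3.2569400184246806 Mz [ 1.0906 -0.3127 -0.0174]
[[0.13, -0.63, -0.29], [-0.01, -0.57, -0.4], [-0.01, -0.49, -0.5], [-0.01, -0.4, -0.57], [-0.01, -0.29, -0.63]]
```

Emit:
move_arm(moves=[0, -0.5, -0.2, 0, 0, -0.5, -0.3, 0, 0, -0.5, -0.4, 0, 0, -0.4, -0.4, 0, 0, -0.2, -0.2, 0])

```text
time_s: 12.82
tool_pos: [0.5223, 0.0974, 0.1946]
orientation: [31.6, 87.9, 33.2]
ft_force: [2.3, 3.2, -1.2]
grip_width: 0.0003
```

```bash
python3 nxt.py 6 .040 .190
```

```text
t 12.825 P [0.5223 0.0974 0.1946] rad 0.04752654129309415 az -44.703502658281046 lever az~ -69.58971271409652 F [ 2.2773  3.2013 -1.1848] Ftang(lever normal) 3.2507412617563 radialF -2.2061564614540337 Mz [ 0.6728 -0.4293 -0.0117]
[[0.44, -0.04, -0.62], [-0.02, 0.06, -0.57], [-0.02, -0.2, -0.37], [-0.02, -0.16, -0.39], [-0.01, -0.12, -0.4]]
```

```bash
python3 - <<'E'
from h import *
p=r.camera_params('wrist');im,d=r.read_camera('wrist'); cv2.imwrite('pics/w10.png',cv2.resize(im[130:290,240:440,::-1],None,fx=4,fy=3.7,interpolation=cv2.INTER_CUBIC));np.save('pics/w10.npy',d)
im,d=r.read_camera('scene'); cv2.imwrite('pics/s10.png',cv2.resize(im[130:230,260:370,::-1],None,fx=6,fy=6,interpolation=cv2.INTER_CUBIC))
E
```

```text
(no output)
```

View pics/w10.png

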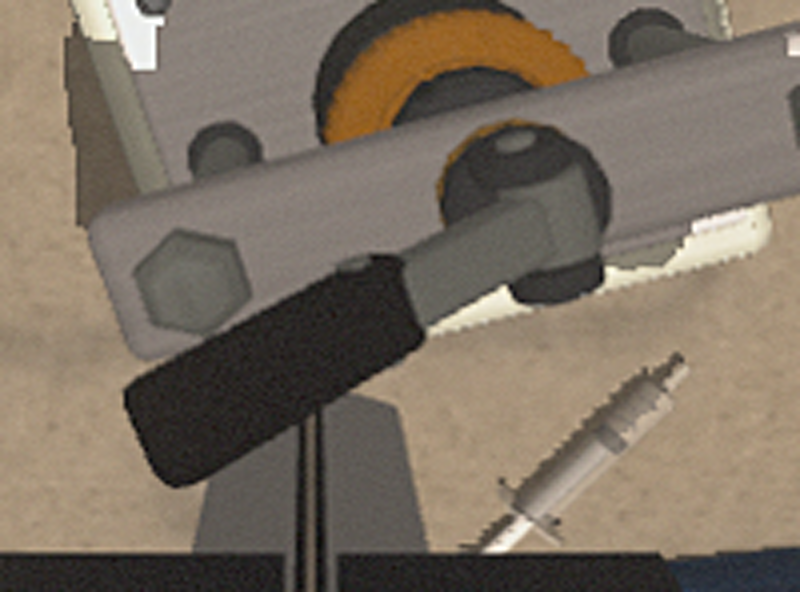

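View pics/s10.png

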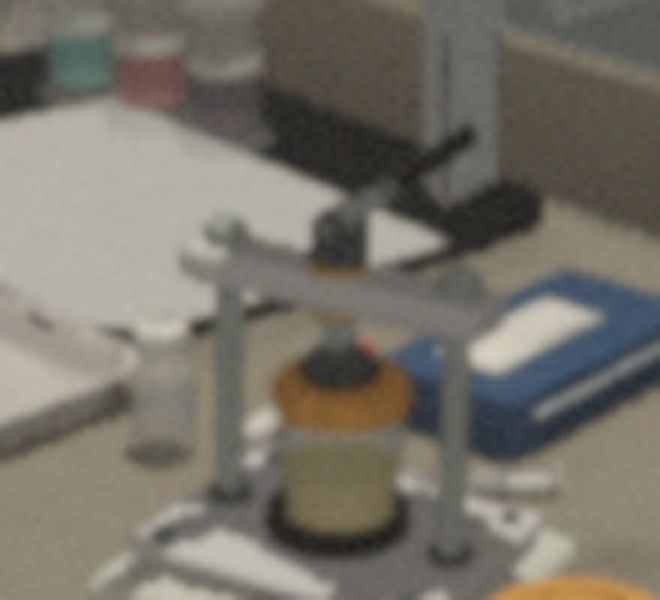

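The lever is at about −68° (roughly 1.4 turns so far) and the foot looks to be at the cap. I'll push on gently.

Emit:
move_arm(moves=[0.3, 0.1, -0.7, 0, 0, -0.1, -0.7, 0, 0, -0.1, -0.7, 0, 0, 0, -0.7, 0, 0, 0.1, -0.7, 0])

```text
time_s: 13.55
tool_pos: [0.4978, 0.092, 0.1926]
orientation: [9.9, 86.7, 11.5]
ft_force: [9.8, -1.1, -4.1]
grip_width: 0.0005
```

```bash
python3 nxt.py 6 .040 .190
```

```text
t 13.55 P [0.4978 0.092  0.1926] rad 0.03988639671401116 az -76.52227831608938 lever az~ -106.61653986995375 F [ 9.7756 -1.1302 -4.0531] Ftang(lever normal) 9.69060365694672 radialF -1.7125168272037286 Mz [-0.1378 -1.7903 -0.129 ]
[[0.24, -0.07, -0.43], [-0.02, -0.03, -0.42], [-0.02, 0.02, -0.42], [-0.02, 0.07, -0.41], [-0.02, 0.11, -0.4]]
```

Drag is now about 9.7 N at 36 mm, or about 7.5 N at 45 mm, which counts as snug. I'll back off, lift and measure the lever.

Emit:
move_arm(moves=[0, 0, 1.0, 0, -2, 0, 1.0, 0, -4, 0, 0, 0, -4, 0, 0, 0, 0, 0, 0, 0])

```text
time_s: 14.18
tool_pos: [0.505, 0.0886, 0.2925]
orientation: [6.0, 88.0, 7.6]
ft_force: [0.4, -0.7, -0.1]
grip_width: 0.0002
```

```bash
python3 - <<'E'
from h import *
s=r.sense();print(s['time_s'],s['tool_pos'],s['ft_force']);print(TR(s))
p=r.camera_params('wrist');im,d=r.read_camera('wrist'); cv2.imwrite('pics/w11.png',im[:,:,::-1]);np.save('pics/w11.npy',d)
im,d=r.read_camera('scene'); cv2.imwrite('pics/s11.png',cv2.resize(im[130:230,260:370,::-1],None,fx=6,fy=6,interpolation=cv2.INTER_CUBIC))
E
```

```text
14.175 [0.505  0.0886 0.2925] [ 0.4227 -0.684  -0.1179]
[[ 0.0339 -0.028   0.999 ]
 [ 0.0045  0.9996  0.0279]
 [-0.9994  0.0036  0.034 ]]
```

View pics/w11.png

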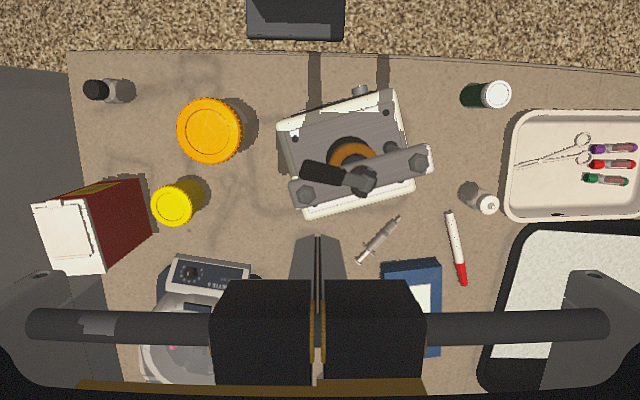

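View pics/s11.png

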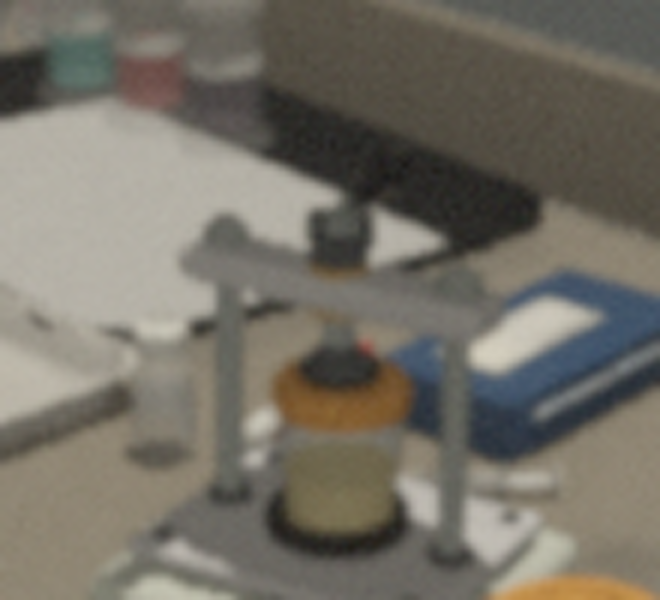

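```bash
python3 - <<'E'
from h import *
p=r.camera_params('wrist'); D=np.load('pics/w11.npy')
for u,v in [(363,182),(352,180),(340,177),(325,174),(310,170),(306,168),(308,180),(313,160),(307,192),(417,160)]: print(u,v,depthpt(p,u,v,D[v,u]))
E
```

```text
363 182 [0.4832 0.129  0.2023]
352 180 [0.4797 0.118  0.2122]
340 177 [0.4758 0.107  0.2201]
325 174 [0.4714 0.0942 0.2322]
310 170 [0.4669 0.0825 0.2416]
306 168 [0.4651 0.0795 0.2437]
308 180 [0.4887 0.0799 0.174 ]
313 160 [0.4599 0.0846 0.2374]
307 192 [0.4246 0.0857 0.4819]
417 160 [0.4647 0.1808 0.1843]
```

The lever stands at azimuth −110°, elevation about 38°, with its pin at about 0.198. I'll turn the tool so its y axis lies along the fold direction, and go to the outer side of the lever.

Emit:
move_arm(moves=[0, -1.8, -2.3, 10.7, 0, 0, 0, 10.7, 0, -1.0, -1.8, 0, 0, 0, 0, 0, 0, 0, 0, 0])

```text
time_s: 14.9
tool_pos: [0.4537, 0.0655, 0.279]
orientation: [42.7, 89.5, 22.4]
ft_force: [0.2, 0.1, -0.4]
grip_width: 0.0003
```

```bash
cat > fold.py <<'E'
from h import *
AX=np.array([.4885,.1308]); AZ=np.radians(float(__import__('sys').argv[1]) if len(__import__('sys').argv)>1 else 70.)
u=np.array([np.cos(AZ),np.sin(AZ)]); n=np.array([-u[1],u[0]])
s=r.sense(); P=s['tool_pos']; M=TR(s); v=P[:2]-AX
print('t',s['time_s'],'P',P,'along',v@u,'side',v@n,'z',P[2],'tip~',P[2]+.0165,'F',s['ft_force'],'Falong',s['ft_force'][:2]@u)
U=np.r_[u,0];N=np.r_[n,0]
print('tool y az',np.degrees(np.arctan2(M[1,1],M[0,1])))
print('1cm along->',M.T@U,'1cm side->',M.T@N,'1cm up->',M.T@[0,0,1])
E
python3 fold.py
```

```text
t 14.9 P [0.4537 0.0655 0.279 ] along -0.07327687743841861 side 0.010411916880886154 z 0.2789704728175422 tip~ 0.29547047281754224 F [ 0.2169  0.1021 -0.3959] Falong 0.17010495848624058
tool y az 69.66304896906622
1cm along-> [ 0.0054  1.     -0.0059] 1cm side-> [-0.0059 -0.0059 -1.    ] 1cm up-> [-1.      0.0054  0.0059]
```

Emit:
move_arm(moves=[0, -1.3, 1.0, 0, 2.5, -0.2, 0, 0, 2.5, 0, 0, 0, 1.5, 0, 0, 0, 0, 0, 0, 0])

```text
time_s: 15.52
tool_pos: [0.4627, 0.0434, 0.211]
orientation: [22.4, 89.6, 2.1]
ft_force: [0.3, 0.1, 0.1]
grip_width: 0.0004
```

```bash
python3 fold.py; python3 - <<'E'
from h import *
im,d=r.read_camera('wrist'); cv2.imwrite('pics/w12.png',im[100:300,200:520,::-1].repeat(2,0).repeat(2,1))
im,d=r.read_camera('scene'); cv2.imwrite('pics/s12.png',cv2.resize(im[110:210,260:370,::-1],None,fx=6,fy=6,interpolation=cv2.INTER_CUBIC))
E
```

```text
t 15.525 P [0.4627 0.0434 0.211 ] along -0.09097085869519049 side -0.00562448424837051 z 0.2110168173411102 tip~ 0.22751681734111018 F [0.2967 0.1032 0.0716] Falong 0.1984536686267925
tool y az 69.66058805069201
1cm along-> [ 0.0029  1.     -0.0059] 1cm side-> [-0.0072 -0.0059 -1.    ] 1cm up-> [-1.      0.003   0.0072]
```

View pics/w12.png

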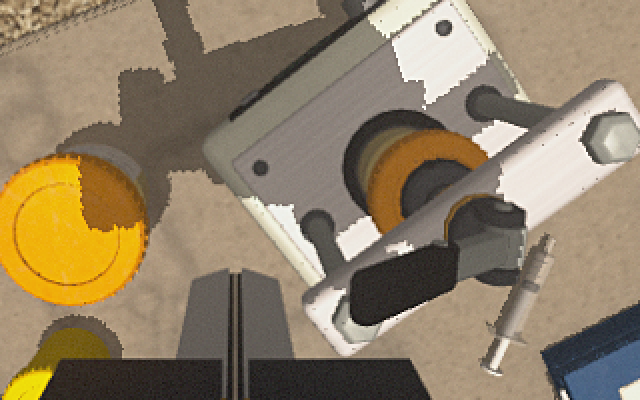

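View pics/s12.png

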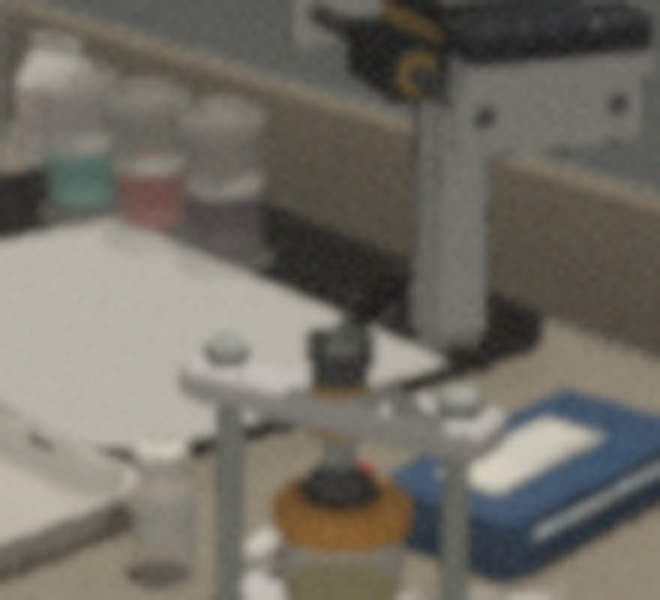

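The peg is outside the lever's end and in line with it. I'll push inward to start the fold.

Emit:
move_arm(moves=[0, 1.0, -0.5, 0, 0, 1.2, 0, 0, -0.3, 1.2, 0, 0, -0.3, 1.2, 0, 0, -0.3, 1.2, 0, 0])

```text
time_s: 16.25
tool_pos: [0.4738, 0.0803, 0.2294]
orientation: [-65.2, 87.2, -85.4]
ft_force: [-2.5, -4.9, 5.0]
grip_width: 0.0006
```

```bash
python3 fold.py; python3 - <<'E'
from h import *
im,d=r.read_camera('wrist'); cv2.imwrite('pics/w13.png',im[100:300,200:520,::-1].repeat(2,0).repeat(2,1))
E
```

```text
t 16.25 P [0.4738 0.0803 0.2294] along -0.05247375164825289 side -0.0034708086578377545 z 0.22941932662617817 tip~ 0.24591932662617816 F [-2.543  -4.9234  4.9783] Falong -5.496279320544216
tool y az 69.76469488432485
1cm along-> [-0.0442  0.999  -0.0032] 1cm side-> [-0.0203 -0.0041 -0.9998] 1cm up-> [-0.9988 -0.0442  0.0204]
```

View pics/w13.png

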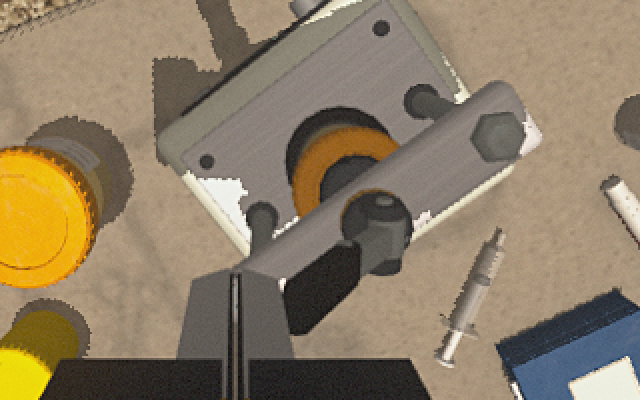

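Emit:
move_arm(moves=[0, 1.4, -0.2, 0, 0, 1.4, -0.1, 0, -0.1, 1.4, 0, 0, -0.1, 1.4, 0, 0, -0.1, 1.4, 0, 0])

```text
time_s: 16.92
tool_pos: [0.4965, 0.1505, 0.2311]
orientation: [-63.7, 86.9, -83.8]
ft_force: [0.3, -2.9, 0.5]
grip_width: 0.0004
```

```bash
python3 fold.py; python3 - <<'E'
from h import *
im,d=r.read_camera('wrist'); cv2.imwrite('pics/w14.png',im[100:300,200:520,::-1].repeat(2,0).repeat(2,1))
im,d=r.read_camera('scene'); cv2.imwrite('pics/s14.png',cv2.resize(im[110:210,260:370,::-1],None,fx=6,fy=6,interpolation=cv2.INTER_CUBIC))
E
```

```text
t 16.925 P [0.4965 0.1505 0.2311] along 0.021255396361286732 side -0.0007430197208851449 z 0.2310801433460994 tip~ 0.2475801433460994 F [ 0.3009 -2.9195  0.5392] Falong -2.6405458478718566
tool y az 69.88557428479686
1cm along-> [-0.0485  0.9988 -0.0008] 1cm side-> [-0.0239 -0.002  -0.9997] 1cm up-> [-0.9985 -0.0485  0.024 ]
```

View pics/w14.png

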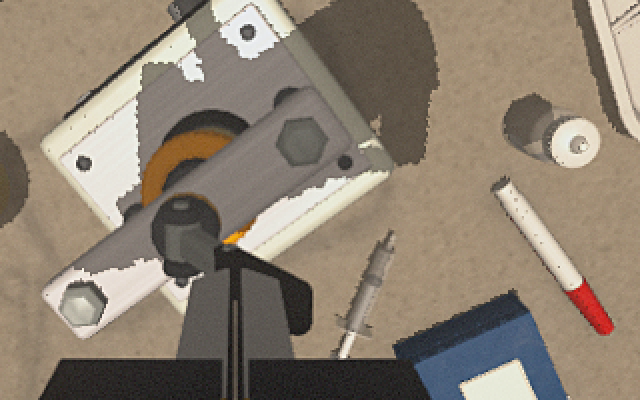

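View pics/s14.png

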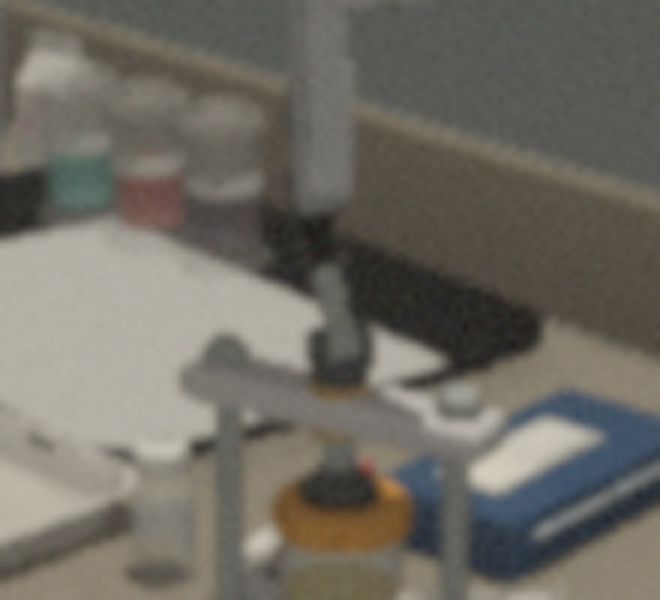

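The lever is past upright. I'll carry it over and down.

Emit:
move_arm(moves=[0.2, 0.5, 0, 0, 0.4, 0.5, 0, 0, 0.5, 0.4, 0, 0, 0.6, 0.3, 0, 0, 0.6, 0.3, 0, 0])

```text
time_s: 17.65
tool_pos: [0.5058, 0.1729, 0.208]
orientation: [-55.9, 87.3, -76.0]
ft_force: [-1.2, 0.5, 5.2]
grip_width: 0.0005
```

```bash
python3 fold.py; python3 - <<'E'
from h import *
im,d=r.read_camera('wrist'); cv2.imwrite('pics/w15.png',im[100:300,200:520,::-1].repeat(2,0).repeat(2,1))
im,d=r.read_camera('scene'); cv2.imwrite('pics/s15.png',cv2.resize(im[110:210,260:370,::-1],None,fx=6,fy=6,interpolation=cv2.INTER_CUBIC))
E
```

```text
t 17.65 P [0.5058 0.1729 0.208 ] along 0.04545971801918677 side -0.0018473706637266959 z 0.20801087888249706 tip~ 0.22451087888249704 F [-1.2433  0.4894  5.1973] Falong 0.03462744845339958
tool y az 69.90782264270219
1cm along-> [-0.0389  0.9992 -0.0006] 1cm side-> [-0.0263 -0.0016 -0.9997] 1cm up-> [-0.9989 -0.0388  0.0263]
```

View pics/w15.png

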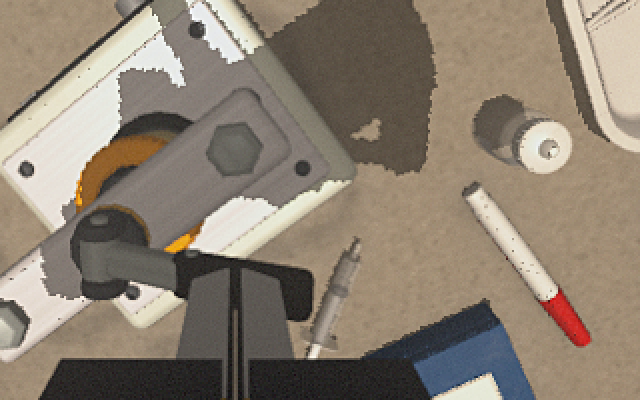

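View pics/s15.png

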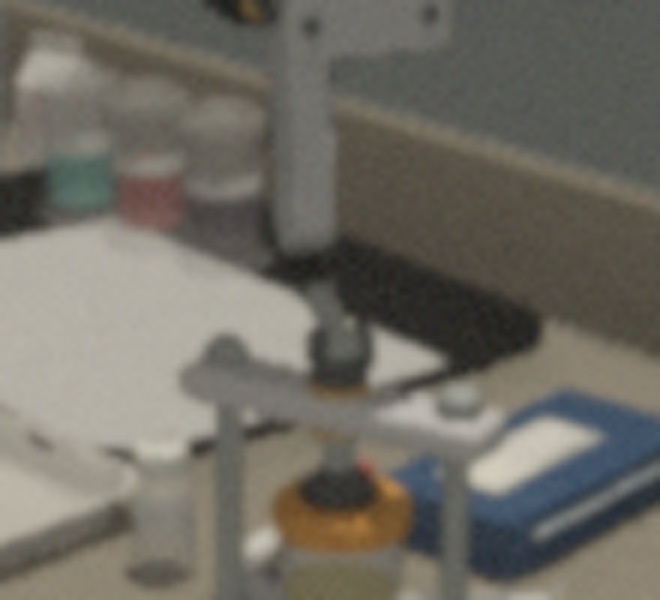

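Emit:
move_arm(moves=[0.5, 0.3, 0, 0, 0.6, 0.3, 0, 0, 0.6, 0.2, 0, 0, 0.6, 0, 0, 0, 0.5, 0, 0, 0])

```text
time_s: 18.38
tool_pos: [0.509, 0.178, 0.1802]
orientation: [-55.9, 87.1, -76.0]
ft_force: [-7.3, -1.3, 30.3]
grip_width: 0.0005
```

```bash
python3 fold.py
```

```text
t 18.375 P [0.509  0.178  0.1802] along 0.05137183060252611 side -0.0030852040925035584 z 0.18023616961878797 tip~ 0.19673616961878798 F [-7.2704 -1.2565 30.3293] Falong -3.667375661038126
tool y az 69.9080118857851
1cm along-> [-0.0413  0.9991 -0.0005] 1cm side-> [-0.0278 -0.0016 -0.9996] 1cm up-> [-0.9988 -0.0412  0.0279]
```

At 30 N upward the lever must be on its stop. I'll lift off and look.

Emit:
move_arm(moves=[-1.0, 0, 0, 0, -3, 0, 0, 0, -4, 0, 0, 0, -4, -2, -1, 0, 0, 0, 0, 0])

```text
time_s: 19.0
tool_pos: [0.4928, 0.1698, 0.3015]
orientation: [-52.6, 87.3, -72.7]
ft_force: [0.5, 0.9, -0.6]
grip_width: 0.0005
```

```bash
python3 fold.py; python3 - <<'E'
from h import *
p=r.camera_params('wrist')
im,d=r.read_camera('wrist'); cv2.imwrite('pics/w16.png',im[100:300,120:440,::-1].repeat(2,0).repeat(2,1)); np.save('pics/w16.npy',d)
im,d=r.read_camera('scene'); cv2.imwrite('pics/s16.png',cv2.resize(im[130:250,260:370,::-1],None,fx=6,fy=5,interpolation=cv2.INTER_CUBIC))
E
```

```text
t 19.0 P [0.4928 0.1698 0.3015] along 0.038109445951061104 side 0.009297231627715521 z 0.30146498901502616 tip~ 0.3179649890150262 F [ 0.4708  0.8965 -0.5533] Falong 1.0034959313085903
tool y az 69.92177385765969
1cm along-> [-0.0377  0.9993 -0.0003] 1cm side-> [-0.0287 -0.0014 -0.9996] 1cm up-> [-0.9989 -0.0377  0.0288]
```

View pics/w16.png

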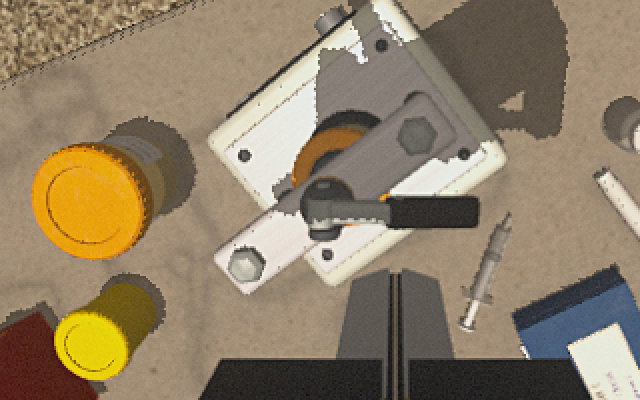

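View pics/s16.png

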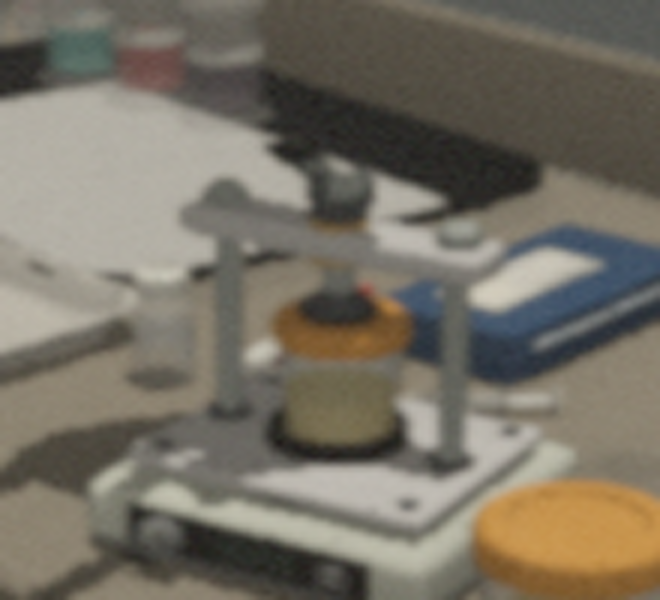

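```bash
python3 - <<'E'
from h import *
p=r.camera_params('wrist');D=np.load('pics/w16.npy')
L=[]
for x in range(350,478,8):
    u=120+x/2; v=100+211/2; X=depthpt(p,u,v,D[int(round(v)),int(round(u))]); L.append(X); print(x,X)
L=np.array(L)[6:]; d=np.hypot(*(L[:,:2]-L[0,:2]).T); s=np.polyfit(d,L[:,2],1); print('grip slope deg',np.degrees(np.arctan(s[0])))
w=L[-1]-L[0];print('az',np.degrees(np.arctan2(w[1],w[0])))
E
```

```text
350 [0.4894 0.1437 0.1952]
358 [0.4901 0.1477 0.1974]
366 [0.4918 0.151  0.1957]
374 [0.493  0.1546 0.1959]
382 [0.4941 0.1583 0.1966]
390 [0.4958 0.1616 0.1947]
398 [0.4969 0.1653 0.1953]
406 [0.4982 0.1689 0.1953]
414 [0.4999 0.1723 0.1938]
422 [0.5007 0.1761 0.1954]
430 [0.5021 0.1796 0.1949]
438 [0.5035 0.1832 0.1944]
446 [0.505  0.1867 0.1936]
454 [0.5063 0.1903 0.1934]
462 [0.5075 0.1939 0.1938]
470 [0.5091 0.1975 0.1926]
grip slope deg -3.930158644297281
az 69.33529151257648
```

```bash
python3 - <<'E'
from h import *
p=r.camera_params('wrist');D=np.load('pics/w16.npy')
L=[]
for t in np.linspace(0,1,12):   # bridge upper edge strip, right-hand part
    x=350+t*70;y=172-t*60; 
    u=120+x/2; v=100+y/2; L.append(depthpt(p,u,v,D[int(round(v)),int(round(u))]))
L=np.array(L);d=np.hypot(*(L[:,:2]-L[0,:2]).T);print(L[:,2],np.degrees(np.arctan(np.polyfit(d,L[:,2],1)[0])))
s=r.sense();print(s['time_s'],s['ft_force'])
r.sign_off()
E
```

```text
[0.1722 0.1743 0.1725 0.1723 0.1736 0.1738 0.1727 0.1727 0.1802 0.1821
 0.1791 0.1735] 7.664311380158918
19.1 [-0.0805 -0.3289  0.5027]
the job is handed in; nothing more can be done
```

The clamp is wound down and its lever folded over flat, and the job is handed in at about 19 s of the 64 s. I pushed the lever round clockwise about 1.5 turns with the closed fingers, folded it over, pressed it to its stop and lifted clear.

- **Snugness:** the drag had risen to about 9.7 N, roughly 7.5 N at 45 mm from the axis, with the lever still open. From the drag growth I estimate about 17 N on the cap when snug and about 50 N once clamped. There was no direct reading of either force.
- **Lever:** closing took about 5 N until it hit the stop at about 30 N. Afterwards it lay opposite its open direction, so the spindle did not turn while folding. Its measured slope was −3.9°, within the 0.1 rad (5.7°) limit. That figure is only as good as the wrist camera.
- **Cup and bystanders:** the last pictures show the cup upright in its nest under the foot, and the robot clear of everything with about 0.5 N at the wrist. I did not measure the cup's tilt, or re-measure the bystanders' positions. The arm never went near the bystanders.

**What went wrong or disagreed:**
- **Missed passes:** on my first passes the fingers rode over the lever. The closed fingertips sit about 16 mm above the reported TCP height, where the interface says 22 mm below. I corrected the height and no harm showed.
- **Wrist camera:** it disagreed with the other two cameras by 4 to 7 mm.
- **Slope cross-check:** a last check of the wrist camera against the bridge was spoiled because its samples ran onto a dome nut.

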